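# Put the microscope objectives back in their block in order of length

## Robot

A 7-joint arm with a two-finger parallel gripper is mounted at the origin on a cart in front of the work surface, level with it; the furniture and walls round the work are solid. World frame = base frame: x ahead of the robot, y to its left, z up, the work surface at z = 0. Lengths are in m, angles in rad, forces in N, time in s.
With the tool pointing down it reaches from about 0.425 to 0.925 m from the base axis. Payload 6.8 kg.
Tool frame: the origin (TCP) lies at the centre of the arm's flange, where the gripper is bolted on; the fingertips stand 173 mm ahead of it and the grasp point (between the pads) lies 155 mm ahead of it (finger_overhang is the distance from the TCP to the fingertips, in m); y points along the fingers, z is the direction in which the jaws open and shut, and the axes are right-handed (so a half turn about y gives the same grasp; the last joint's range is limited). The gripper opens to 85 mm and grips with 20 to 120 N. Pads are 22 mm wide; open, the fingers measure 114 mm over their backs; the gripper's body (76 mm by 85 mm) begins 54 mm behind the grasp point. The pads swing forward as they close: fully open they stand 13 mm farther back than shut.
Start: joints at [1.233, 0.477, 0.022, 1.555, -0.011, 1.109, -0.083], TCP at [0.154, -0.657, 0.405] pointing down, gripper open.
Joint ranges: [-2.96, 2.96], [-0.34, 2.1], [-1.41, 1.46], [0.24, 2.44], [-1.37, 4.51], [0.17, 1.92], [-2.96, 2.96]. Speed limits (rad/s): [2.39, 2.39, 3.14, 3.14, 3.14, 3.14, 3.14].

## Interface

Orientations are given as a rotation vector (axis times angle).
In Python, from bench import get_obs, grab_frame, hand_in, finger_overhang gives the robot as it stands. The module is installed in compiled form; this text tells all that it offers.
- The arm moves only by the shell command python3 -m jog 'ROWS' [FORCE]. ROWS is JSON, a list of rows, each a list of 3 entries, a list of its own where there are three numbers: the shift along the tool's x, y, z in cm, then the turn about the tool's y in rad, then the gripper command: -1 is fully open, 1 is shut, values between are in proportion. In form: [[[x, y, z], twist, gripper], ...]. A call has 1 to 10 rows; each row is the pose to reach, as a shift and turn from the pose commanded when the call began, along the tool's axes at that moment; what a row does not reach only later rows make up. A row lasts 1/8 s, in which the tool goes at most 62.5 mm and 10.7 degrees, less where a joint would pass 70% of its speed; a pose out of reach is approached as far as the arm can. A call with a gripper value outside its range is refused whole. The fingers move at their own pace and stop on an object; FORCE is the grip in N (left out, the last holds). Time passes only in rows, so rows that repeat a pose let the fingers close. It gives the time, the measured TCP pose, the force and the opening at its end, in the units of the state.
- get_obs(): the state, without advancing time (a new reading comes with each control period).
- grab_frame(name): name is "scene" or "top"; returns a dict with "image" (400x640x3 uint8, blue, green, red), "fx", "fy", "cx", "cy" (pixels), "origin" and "rotation" of the camera in the world. Camera axes: x right, y up, looking along -z (the intrinsics and any distortion apply to the point x, -y, -z); pixel columns grow to the right and rows downward; lengths in m; the calibration is good to about 2 mm. A picture is of the moment at which its call begins. There is no depth.
- hand_in(): hands the job in, once; it reports no verdict.
The state is a dict: "clock": time; "joints": joint angles; "qvel": joint speeds; "tau": joint torques, N m; "tcp_pos": TCP position; "orientation": TCP orientation; "contact_force": force on the tool from outside, world axes, zero at the start; "moment": the same for the moment, N m; "grip_width": finger opening in m.
Only numpy, scipy, OpenCV 4.12 (cv2) and the standard library are available. Lean on these libraries where they do the work, as an engineer would, in place of code of your own. Each camera call takes 0.05 s, during which the arm holds its last target.

## Task

The microscope's objectives are off for cleaning; the shortest and the longest already stand in the two end pockets of the storage block. Seat the other four in the pockets between, upright with the front lens up, so that the row rises steadily in length from the shortest to the longest, ready to go back on the nosepiece in that order. Do not drop or tip any of them, leave the two end ones in their pockets, and leave the spare eyepiece, the lens case and the capped tube standing where they are.

Things in the scene. Friction and masses are not known exactly. Their poses are not given: they have to be found in the camera images.
- rack: dark grey storage block, fixed, 308 x 60 x 22 mm, with six equal round pockets in one row along its own y axis, at y = -125, -75, -25, +25, +75 and +125 mm (x = 0). Each pocket is 45 mm across and 8 mm deep, with upright walls and a flat felt floor 14 mm above the worktop. Origin at the centre of its underside, z up; place and yaw vary
- red_mid (a point): microscope objective 33 mm long, red ring, upright on its brass thread (21 mm dia, 5 mm high), lens up: chrome barrel 28 mm dia from 5 to 24 mm above its underside (grip there), then the red ring, seen from above too, and a tapered nose. Point at its centre, 16.5 mm above its underside; z axis up along it; shortest of the set, seated from the start in one end pocket (which end varies)
- yellow_mid (a point): microscope objective 40 mm long, yellow ring, upright on its brass thread (21 mm dia, 5 mm high), lens up: chrome barrel 28 mm dia from 5 to 30 mm above its underside (grip there), then the yellow ring, seen from above too, and a tapered nose. Point at its centre, 20.0 mm above its underside; z axis up along it; loose on the worktop at the start
- green_mid (a point): microscope objective 47 mm long, green ring, upright on its brass thread (21 mm dia, 5 mm high), lens up: chrome barrel 28 mm dia from 5 to 34 mm above its underside (grip there), then the green ring, seen from above too, and a tapered nose. Point at its centre, 23.5 mm above its underside; z axis up along it; loose on the worktop at the start
- lightblue_mid (a point): microscope objective 54 mm long, light blue ring, upright on its brass thread (21 mm dia, 5 mm high), lens up: chrome barrel 28 mm dia from 5 to 38 mm above its underside (grip there), then the light blue ring, seen from above too, and a tapered nose. Point at its centre, 27.0 mm above its underside; z axis up along it; loose on the worktop at the start
- darkblue_mid (a point): microscope objective 61 mm long, dark blue ring, upright on its brass thread (21 mm dia, 5 mm high), lens up: chrome barrel 28 mm dia from 5 to 42 mm above its underside (grip there), then the dark blue ring, seen from above too, and a tapered nose. Point at its centre, 30.5 mm above its underside; z axis up along it; loose on the worktop at the start
- white_mid (a point): microscope objective 68 mm long, white ring, upright on its brass thread (21 mm dia, 5 mm high), lens up: chrome barrel 28 mm dia from 5 to 46 mm above its underside (grip there), then the white ring, seen from above too, and a tapered nose. Point at its centre, 34.0 mm above its underside; z axis up along it; longest of the set, seated from the start in one end pocket (which end varies)
- spare_eyepiece_mid (a point): black spare eyepiece standing on its tube, 34 mm in diameter, 46 mm high; point half-way up. A bystander
- lens_case_mid (a point): white cylindrical screw case with a black cap, 37 mm in diameter, 58 mm high; point half-way up. A bystander, in front of the centrifuge (a fixed box, 0.27 m high, over x 0.50 to 0.78, y -0.26 to 0.03 m)
- sample_tube_mid (a point): standing clear centrifuge tube with a blue screw cap, 34 mm in diameter, 108 mm high; point half-way up. A bystander, in front of the incubator (a fixed cabinet, 0.6 m high, over x 0.47 to 0.85, y 0.25 to 0.65 m)

How it is judged:
By the outcome, as a careful person would: the job done as asked, in the order asked, and still so for the second after the job is handed in, with the robot touching nothing.
It also fails if it takes over 141 s, if anything falls off the work surface, if the arm or the gripper's body presses on something with over 40 N, if the wrist force passes 120 N, or if a joint passes its speed limit or range.

## Working session

There is one attempt and no reset: what is moved stays moved. The work goes in short steps, Python scripts to look and compute and a shell command to move; the robot and the scene stay as the last step left them, time stands still between calls to the robot, and variables do not carry over. Pictures are saved under pics/ and viewed, and the job is handed in when it is done.

```bash
mkdir -p pics
python3 - <<'E'
from bench import *
import cv2
o=get_obs();print(o, finger_overhang)
for n in("scene","top"):
    f=grab_frame(n);cv2.imwrite(f"pics/{n}0.png",f["image"]);print({k:v for k,v in f.items() if k!="image"})
E
```

```text
{'clock': 0.0, 'joints': array([ 1.23292133,  0.4778024 ,  0.02233726,  1.55642093, -0.01150809,
        1.10930949, -0.08311003]), 'qvel': array([ 0.0002691 ,  0.00017105, -0.00141816, -0.00065959,  0.00070006,
       -0.00051387,  0.00061523]), 'tau': array([ 2.70537821e-04, -5.96452045e+01,  1.60841949e+00, -2.81199610e+01,
        1.25552362e-02,  9.17872967e-03, -1.61556965e-06]), 'tcp_pos': array([ 0.15368799, -0.65699705,  0.40373673]), 'orientation': array([-0.24267533,  2.10172441, -2.0979591 ]), 'contact_force': array([ 0.64332933,  0.73739304, -0.82277433]), 'moment': array([-0.02738427, -0.00103759, -0.00985232]), 'grip_width': 0.0856068547561865} 0.1734
{'fx': 387.8885547674675, 'fy': 387.8885547674675, 'cx': 323.8001109913452, 'cy': 198.61065728494245, 'origin': array([-0.03043535,  0.475425  ,  0.81367945]), 'rotation': array([ 0.39305934, -0.89501189, -2.17817122])}
{'fx': 428.19029756070546, 'fy': 428.19029756070546, 'cx': 324.4297704509976, 'cy': 199.45722679378306, 'origin': array([ 0.27775648, -0.01539804,  1.16885045]), 'rotation': array([ 0.16562802, -0.17027572, -1.64599566])}
```

View pics/scene0.png

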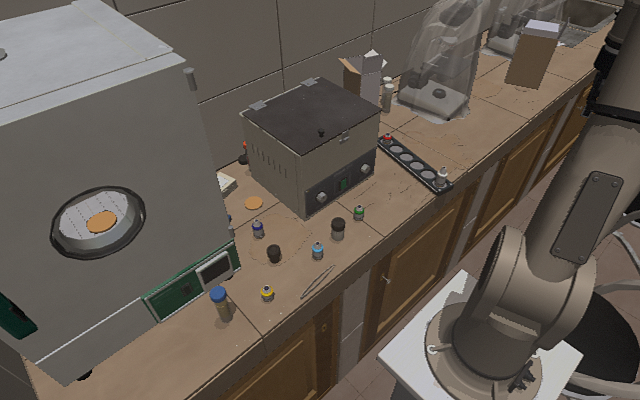

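View pics/top0.png

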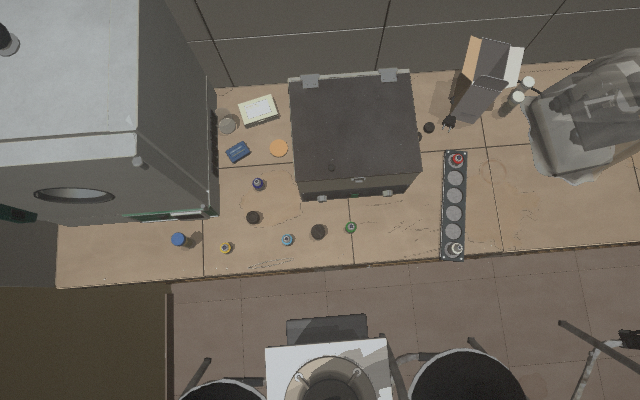

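The overview shows the rack at top-view columns 442-466, with red at its far end (456,159) and white at its near end (456,249). The loose ones are yellow (226,247), lightblue (288,239), green (350,228) and darkblue (257,184). I'll enlarge both views.

Run:
```python
import cv2
t=cv2.imread("pics/top0.png");s=cv2.imread("pics/scene0.png")
def crop(i,u0,v0,u1,v1,k,n):cv2.imwrite("pics/"+n,cv2.resize(i[v0:v1,u0:u1],None,fx=k,fy=k,interpolation=cv2.INTER_CUBIC))
crop(t,160,165,360,265,4,"t_left.png")
crop(t,400,140,500,270,4,"t_rack.png")
crop(s,200,195,380,330,4,"s_left.png")
crop(s,360,120,470,200,6,"s_rack.png")
```

```text
(no output)
```

View pics/t_left.png

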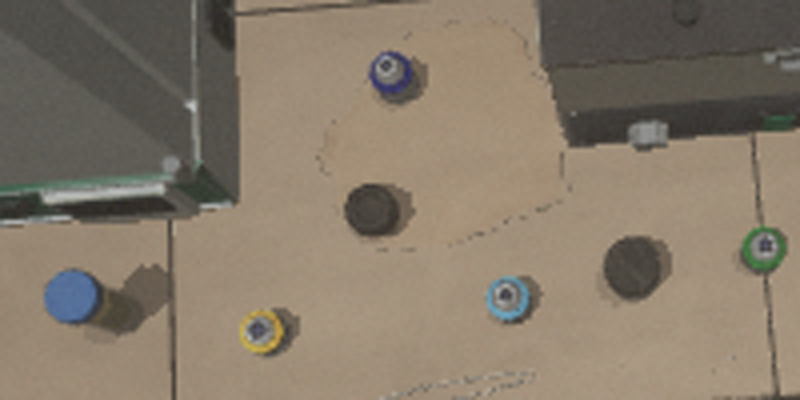

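View pics/t_rack.png

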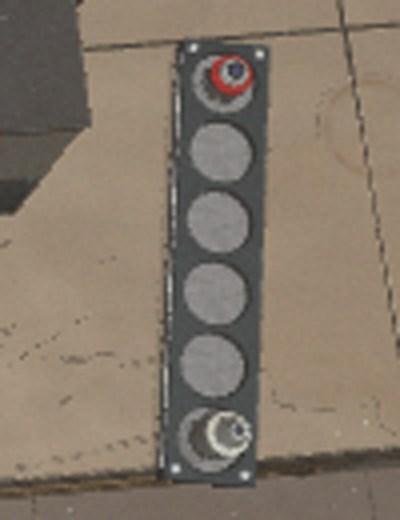

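View pics/s_left.png

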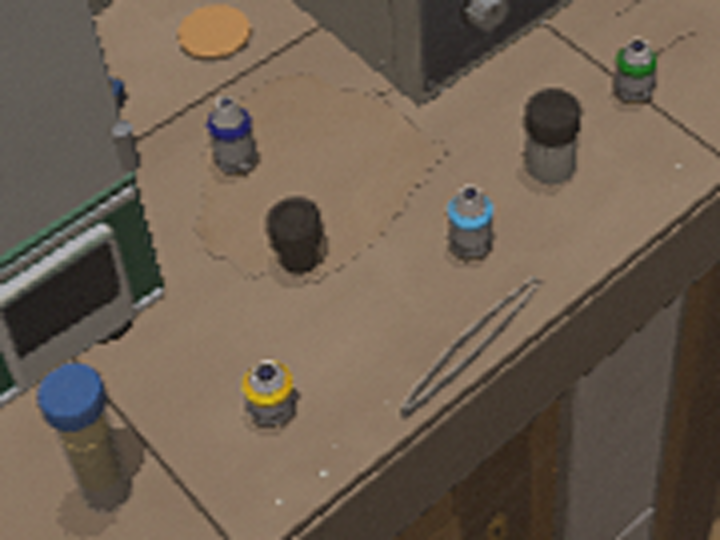

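View pics/s_rack.png

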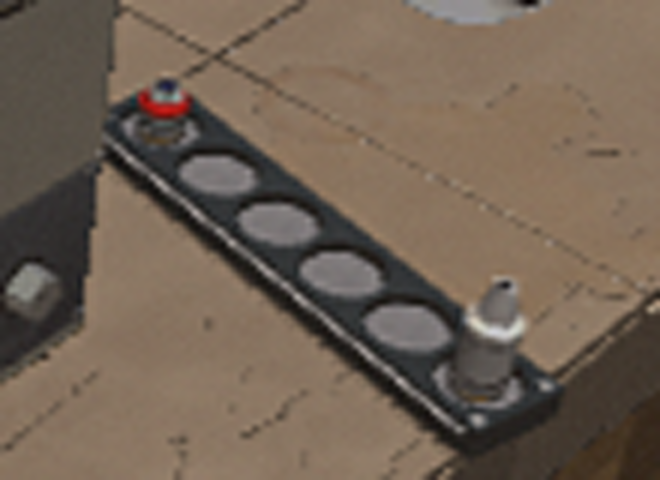

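```bash
cat > h.py <<'E'
import numpy as np,cv2
from scipy.spatial.transform import Rotation as R
def ray(cam,u,v):
    d=np.array([(u-cam['cx'])/cam['fx'],-(v-cam['cy'])/cam['fy'],-1.])
    return np.array(cam['origin']),R.from_rotvec(cam['rotation']).apply(d)
def at(cam,u,v,z):
    o,d=ray(cam,u,v);return (o+d*(z-o[2])/d[2])
def proj(cam,p):
    q=R.from_rotvec(cam['rotation']).inv().apply(np.array(p)-cam['origin'])
    return cam['cx']+cam['fx']*q[0]/-q[2],cam['cy']-cam['fy']*q[1]/-q[2]
TOP=dict(fx=428.19029756,fy=428.19029756,cx=324.42977,cy=199.4572268,origin=[0.27775648,-0.01539804,1.16885045],rotation=[0.16562802,-0.17027572,-1.64599566])
SC=dict(fx=387.88855477,fy=387.88855477,cx=323.80011,cy=198.610657,origin=[-0.03043535,0.475425,0.81367945],rotation=[0.39305934,-0.89501189,-2.17817122])
E
python3 - <<'E'
from h import *
np.set_printoptions(precision=4,suppress=True)
f=lambda c,x0,y0,k:((c[0]+.5)/k-.5+x0,(c[1]+.5)/k-.5+y0)
T={'y':((258,330),(262,331),.04,.033),'lb':((507,294),(509,300),.054,.041),'g':((766,244),(764,249),.047,.037),'db':((387,67),(391,75),.061,.045)}
S={'y':((267,370),(269,381)),'lb':((470,193),(470,213)),'g':((637,46),(636,60)),'db':((226,103),(230,124))}
for k,(a,b,za,zb) in T.items():
    print(k,at(TOP,*f(a,160,165,4),za)[:2],at(TOP,*f(b,160,165,4),zb)[:2],'|',at(SC,*f(S[k][0],200,195,4),za)[:2],at(SC,*f(S[k][1],200,195,4),zb)[:2])
for n,c,z,d in [('eye',(371,209),.046,(295,212)),('case',(633,267),.058,(552,112)),('tube',(73,296),.108,(71,383))]:
    print(n,at(TOP,*f(c,160,165,4),z)[:2],at(SC,*f(d,200,195,4),z)[:2])
print('pockets top')
for c in [(220,152),(218,222),(215,294),(212,366)]: print(at(TOP,*f(c,400,140,4),.018)[:2])
for c in [(218,174),(279,223),(341,273),(408,327)]: print('sc',at(SC,*f(c,360,120,6),.018)[:2])
for c in [(193,47),(260,53),(176,468),(245,475)]: print('screw',at(TOP,*f(c,400,140,4),.022)[:2])
print('red',at(TOP,*f((236,69),400,140,4),.047)[:2],'white',at(TOP,*f((238,429),400,140,4),.082)[:2],at(SC,*f((168,86),360,120,6),.047)[:2],at(SC,*f((503,285),360,120,6),.082)[:2])
# colour ring check
E
```

```text
y [0.4134 0.2454] [0.4134 0.2444] | [0.4132 0.2448] [0.4106 0.2463]
lb [0.4219 0.079 ] [0.4195 0.079 ] | [0.4203 0.0809] [0.4163 0.0847]
g [ 0.4419 -0.0932] [ 0.4401 -0.0922] | [ 0.4404 -0.0914] [ 0.4379 -0.0886]
db [0.5795 0.1488] [0.5781 0.1488] | [0.5787 0.1502] [0.5749 0.1522]
eye [0.487  0.1664] [0.4881 0.1658]
case [ 0.4323 -0.0045] [ 0.4306 -0.0003]
tube [0.4359 0.3439] [0.4376 0.3441]
pockets top
[ 0.5564 -0.394 ]
[ 0.5072 -0.3854]
[ 0.4575 -0.3761]
[ 0.4087 -0.367 ]
sc [ 0.5553 -0.3938]
sc [ 0.5055 -0.3846]
sc [ 0.4571 -0.3755]
sc [ 0.4073 -0.3662]
screw [ 0.6324 -0.3848]
screw [ 0.6242 -0.4309]
screw [ 0.3425 -0.3321]
screw [ 0.3342 -0.3771]
red [ 0.6066 -0.4038] white [ 0.3603 -0.358 ] [ 0.6036 -0.4032] [ 0.3591 -0.3567]
```

```bash
cat >> h.py <<'E'
from bench import get_obs
def go(x,y,ztip,yaw=None,o=None):
    """target: fingertip at x,y,ztip ; yaw = world angle of tool z (mod pi). prints tool shift cm and twist"""
    o=o or get_obs();M=R.from_rotvec(o['orientation']).as_matrix()
    t=np.array([x,y,ztip+.1734])
    s=M.T@(t-o['tcp_pos'])*100
    a=np.arctan2(M[1,2],M[0,2]);tw=0
    if yaw is not None:
        tw=-((yaw-a+np.pi/2)%np.pi-np.pi/2)  # tool y is down
    print('shift',np.round(s,2),'twist',round(tw,3))
def st():
    o=get_obs();M=R.from_rotvec(o['orientation']).as_matrix()
    print('t',round(o['clock'],2),'tip',np.round(o['tcp_pos']+.1734*M[:,1],4),'y',np.round(M[:,1],3),'zyaw',round(float(np.arctan2(M[1,2],M[0,2])),3),'F',np.round(o['contact_force'],1),'w',round(o['grip_width'],4),'j',np.round(o['joints'],2))
YAW=np.arctan2(.983,.183)
E
python3 -c "
from h import *
st();print(YAW);print(R.from_rotvec(get_obs()['orientation']).as_matrix().round(3));go(.441,-.092,.13,YAW)"
```

```text
t 0.1 tip [ 0.1536 -0.6567  0.2304] y [-0.     0.002 -1.   ] zyaw -1.341 F [-0.7  0.5  0.1] w 0.0856 j [ 1.23  0.48  0.02  1.56 -0.01  1.11 -0.08]
1.3867385401185082
[[-0.974 -0.     0.228]
 [-0.228  0.002 -0.974]
 [ 0.    -1.    -0.002]]
shift [-40.85  10.12 -48.45] twist 0.414
```

```bash
python3 -m jog '[[[-2,0,-2.4],0.03,-0.3],[[-6,0.5,-7],0.07,-0.3],[[-10,1,-12],0.12,-0.3],[[-14,2,-16.5],0.17,-0.3],[[-18,3,-21],0.21,-0.3],[[-22,4,-26],0.25,-0.3],[[-26,5,-31],0.29,-0.3],[[-30,6,-35.5],0.33,-0.3],[[-34,7,-40],0.38,-0.3],[[-37,8,-44],0.414,-0.3]]' 40; python3 -c "
from h import *
st();go(.441,-.092,.13,YAW)"
```

```text
clock: 1.35
tcp_pos: [0.4146, -0.1424, 0.3245]
orientation: [-0.197, -2.125, 2.125]
contact_force: [0.5, -0.2, 0.4]
grip_width: 0.0557
t 1.35 tip [ 0.4147 -0.1423  0.1511] y [ 0.001  0.    -1.   ] zyaw -1.755 F [ 0.5 -0.2  0.4] w 0.0557 j [ 0.41  0.21 -0.24  2.16  0.07  0.78 -1.64]
shift [-1.67  2.11 -5.43] twist -0.0
```

```bash
python3 -m jog '[[[-0.8,2.1,-2.7],0,-0.3],[[-1.7,4,-5.4],0,-0.3],[[-1.7,6,-5.4],0,-0.3],[[-1.7,8,-5.4],0,-0.3],[[-1.7,8,-5.4],0,-0.3]]'; python3 -c "
from h import *
from bench import grab_frame
st();go(.441,-.092,.016,YAW)
a=grab_frame('top')['image'][180:280,300:420];b=grab_frame('scene')['image'][140:240,310:430]
cv2.imwrite('pics/g1.png',cv2.resize(np.vstack([a,b]),None,fx=3,fy=3,interpolation=2))
"
```

```text
clock: 1.98
tcp_pos: [0.4397, -0.0944, 0.2435]
orientation: [-0.192, -2.124, 2.123]
contact_force: [-0.3, -0.7, 0.2]
grip_width: 0.0556
t 1.98 tip [ 0.4391 -0.0944  0.0701] y [-0.003  0.001 -1.   ] zyaw -1.755 F [-0.3 -0.7  0.2] w 0.0556 j [ 0.28  0.37 -0.25  2.2   0.16  0.59 -1.83]
shift [-0.1   5.41 -0.26] twist 0.0
```

View pics/g1.png

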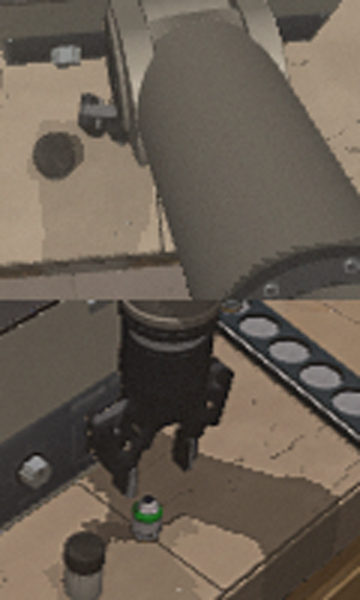

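The gripper straddles the column above green, at scene crop (148,515). I'll descend and close.

```bash
python3 -m jog '[[[0,1,-0.2],0,-0.3],[[0,2,-0.3],0,-0.3],[[-0.1,3,-0.3],0,-0.3],[[-0.1,4,-0.3],0,-0.3],[[-0.1,5,-0.3],0,-0.3],[[-0.1,5.4,-0.3],0,-0.3],[[-0.1,5.4,-0.3],0,-0.3]]'; python3 -c "
from h import *
from bench import grab_frame
st()
b=grab_frame('scene')['image'][140:240,310:430]
cv2.imwrite('pics/g2.png',cv2.resize(b,None,fx=5,fy=5,interpolation=2))
"
```

```text
clock: 2.95
tcp_pos: [0.4419, -0.0918, 0.1904]
orientation: [-0.196, -2.125, 2.125]
contact_force: [0.1, -1.0, 0.1]
grip_width: 0.0557
t 2.95 tip [ 0.4418 -0.0918  0.017 ] y [-0.001  0.    -1.   ] zyaw -1.755 F [ 0.1 -1.   0.1] w 0.0557 j [ 0.24  0.47 -0.21  2.22  0.21  0.47 -1.89]
```

View pics/g2.png

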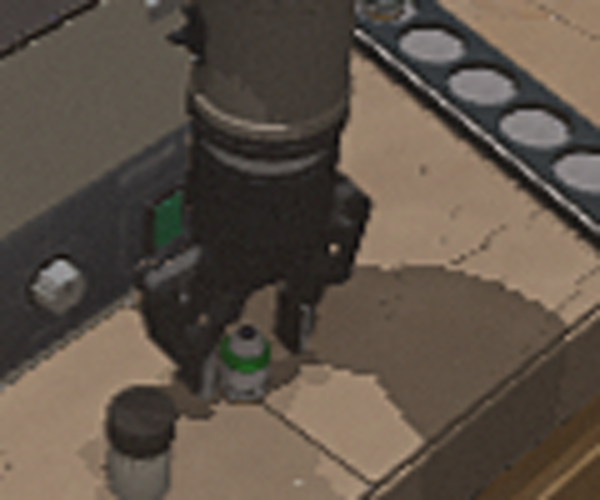

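The object (245,365) stands between the two pads (205,380 and 300,335). I'll close at moderate force and lift a little.

```bash
python3 -m jog '[[[0,0,0],0,0.2],[[0,0,0],0,0.35],[[0,0,0],0,0.6],[[0,0,0],0,0.6],[[0,0,0],0,0.6],[[0,0,0],0,0.6]]' 40; python3 -c "
from h import *
from bench import grab_frame
st()
b=grab_frame('scene')['image'][140:240,310:430]
cv2.imwrite('pics/g3.png',cv2.resize(b,None,fx=5,fy=5,interpolation=2))
"
```

```text
clock: 3.75
tcp_pos: [0.4421, -0.0919, 0.1912]
orientation: [-0.197, -2.125, 2.125]
contact_force: [-1.0, -0.1, 6.1]
grip_width: 0.0253
t 3.75 tip [ 0.4423 -0.092   0.0178] y [ 0.001 -0.    -1.   ] zyaw -1.755 F [-1.  -0.1  6.1] w 0.0253 j [ 0.24  0.47 -0.21  2.22  0.21  0.47 -1.89]
```

View pics/g3.png

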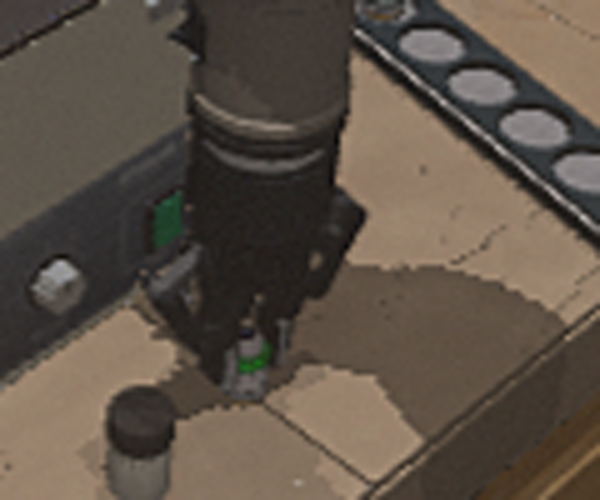

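```bash
python3 -c "
from h import *
import numpy as np
a=np.array([.442,-.092]);j=np.array([.183,.983])
for n,s in (('L',.0127),('mid',0),('R',-.0127)):
  for z in (.017,.036):
    for e in (-.011,0,.011):
      p=a+s*j+e*np.array([.983,-.183]); u,v=proj(SC,[*p,z]); print(n,z,e,round((u-310+.5)*5),round((v-140+.5)*5))
for z in (0,.005,.034,.047):
  u,v=proj(SC,[.441,-.092,z]);print('obj',z,round((u-310+.5)*5),round((v-140+.5)*5))
from bench import grab_frame
b=grab_frame('scene')['image'][185:230,340:380]
cv2.imwrite('pics/g4.png',cv2.resize(b,None,fx=13,fy=13,interpolation=2))
"
```

```text
L 0.017 -0.011 235 390
L 0.017 0 224 377
L 0.017 0.011 212 365
L 0.036 -0.011 237 366
L 0.036 0 225 354
L 0.036 0.011 214 342
mid 0.017 -0.011 254 380
mid 0.017 0 242 368
mid 0.017 0.011 231 356
mid 0.036 -0.011 256 357
mid 0.036 0 244 345
mid 0.036 0.011 233 333
R 0.017 -0.011 272 371
R 0.017 0 261 359
R 0.017 0.011 249 347
R 0.036 -0.011 275 348
R 0.036 0 263 336
R 0.036 0.011 251 324
obj 0 242 390
obj 0.005 242 384
obj 0.034 245 348
obj 0.047 247 332
```

View pics/g4.png

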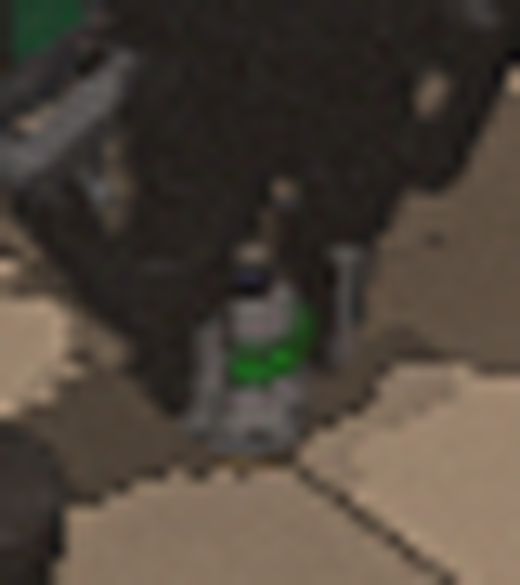

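The lens tip is still where it was measured (359.4,206.1 against the predicted 359.3,206.3), so the object has not moved. I'll lift it 3 cm and check.

```bash
python3 -m jog '[[[0,-0.3,0],0,0.6],[[0,-1,0],0,0.6],[[0,-2,0],0,0.6],[[0,-3,0],0,0.6],[[0,-4,0],0,0.6],[[0,-4,0],0,0.6]]' 50; python3 -c "
from h import *
from bench import grab_frame
st();go(.5065,-.385,.12,YAW)
b=grab_frame('scene')['image'][165:230,330:390]
cv2.imwrite('pics/g5.png',cv2.resize(b,None,fx=9,fy=9,interpolation=2))
"
```

```text
clock: 4.6
tcp_pos: [0.4423, -0.0919, 0.2317]
orientation: [-0.199, -2.125, 2.126]
contact_force: [-0.2, -0.4, -0.6]
grip_width: 0.0252
t 4.6 tip [ 0.4427 -0.092   0.0583] y [ 0.002 -0.    -1.   ] zyaw -1.755 F [-0.2 -0.4 -0.6] w 0.0252 j [ 0.27  0.39 -0.24  2.2   0.17  0.56 -1.85]
shift [-11.7   -6.15  27.63] twist -0.0
```

View pics/g5.png

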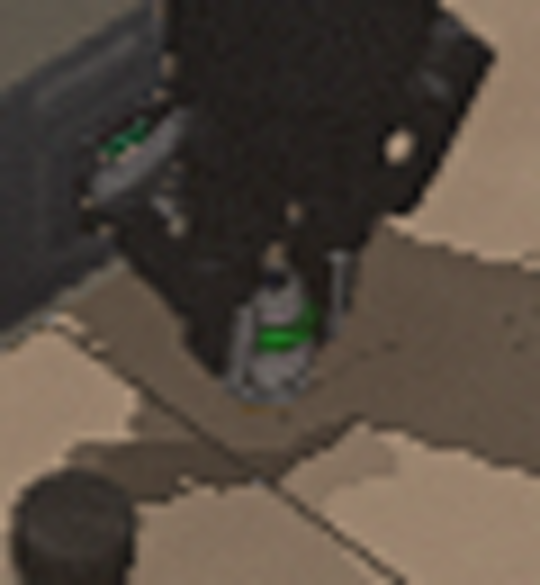

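```bash
python3 -c "
from h import *
go(.44,-.36,.10,YAW);go(.5065,-.385,.10,YAW);go(.5065,-.385,.017+.018,YAW)"
```

```text
shift [-4.72 -4.22 26.39] twist -0.0
shift [-11.71  -4.21  27.63] twist -0.0
shift [-11.7    2.29  27.63] twist -0.0
```

```bash
python3 -m jog '[[[0,-2,0],0,0.6],[[-0.5,-3.5,2],0,0.6],[[-1,-4.2,6],0,0.6],[[-2,-4.2,10],0,0.6],[[-2.8,-4.2,14],0,0.6],[[-3.5,-4.2,18],0,0.6],[[-4.2,-4.2,22],0,0.6],[[-4.7,-4.2,25],0,0.6],[[-6,-4.2,26.6],0,0.6],[[-8,-4.2,27],0,0.6]]' && python3 -c "
from h import *
st();go(.5065,-.385,.06,YAW)"
```

```text
clock: 5.9
tcp_pos: [0.4702, -0.3736, 0.2719]
orientation: [-0.197, -2.122, 2.123]
contact_force: [1.9, -0.2, 0.1]
grip_width: 0.0255
t 5.9 tip [ 0.4699 -0.3736  0.0985] y [-0.002  0.    -1.   ] zyaw -1.758 F [ 1.9 -0.2  0.1] w 0.0255 j [ 0.7   0.52 -0.17  1.84  0.12  0.8  -1.29]
shift [-3.79  3.84  0.44] twist -0.003
```

```bash
python3 -m jog '[[[-1.5,0,0.2],0,0.6],[[-2.8,0,0.4],0,0.6],[[-3.8,1,0.5],0,0.6],[[-3.8,2.5,0.5],0,0.6],[[-3.8,3.8,0.5],0,0.6],[[-3.8,4.2,0.5],0,0.6],[[-3.8,4.2,0.5],0,0.6]]' && python3 -c "
from h import *
from bench import grab_frame
st();go(.5065,-.385,.034,YAW)
b=grab_frame('scene')['image'][115:195,370:460];c=grab_frame('top')['image'][135:275,400:500]
cv2.imwrite('pics/g6.png',cv2.resize(b,None,fx=7,fy=7,interpolation=2))
cv2.imwrite('pics/g6t.png',cv2.resize(c,None,fx=4,fy=4,interpolation=2))
"
```

```text
clock: 6.78
tcp_pos: [0.5072, -0.3837, 0.2302]
orientation: [-0.196, -2.125, 2.124]
contact_force: [0.0, -0.3, 0.1]
grip_width: 0.0255
t 6.78 tip [ 0.5071 -0.3837  0.0568] y [-0.001  0.    -1.   ] zyaw -1.755 F [ 0.  -0.3  0.1] w 0.0255 j [ 0.67  0.62 -0.16  1.77  0.13  0.76 -1.32]
shift [0.05 2.28 0.14] twist -0.0
```

View pics/g6.png

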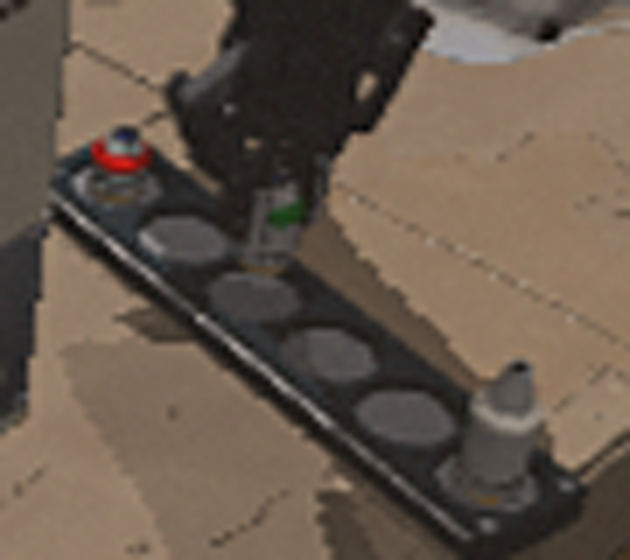

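View pics/g6t.png

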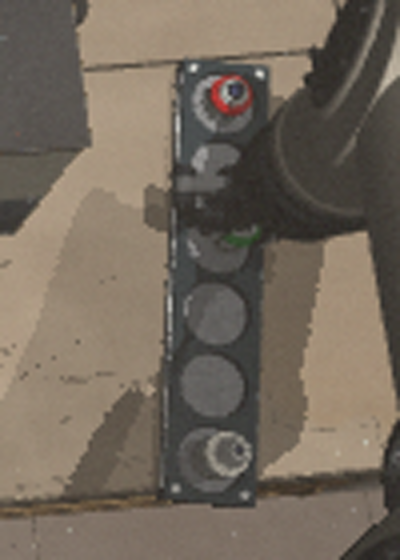

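```bash
python3 -c "
from h import *
print(proj(SC,[.507,-.384,.039]))"; python3 -m jog '[[[0,0.6,0.1],0,0.6],[[0,1.2,0.1],0,0.6],[[0,1.8,0.1],0,0.6],[[0,2.2,0.1],0,0.6],[[0,2.2,0.1],0,0.6]]' ; python3 -c "
from h import *
st()"
```

```text
(np.float64(406.5564895796356), np.float64(151.4739033389264))
clock: 7.5
tcp_pos: [0.5073, -0.3847, 0.2082]
orientation: [-0.195, -2.125, 2.124]
contact_force: [0.7, 0.6, 0.3]
grip_width: 0.0256
t 7.5 tip [ 0.5071 -0.3846  0.0348] y [-0.001  0.    -1.   ] zyaw -1.755 F [0.7 0.6 0.3] w 0.0256 j [ 0.66  0.65 -0.16  1.78  0.14  0.73 -1.32]
```

```bash
python3 -m jog '[[[0,0.1,0],0,0.6],[[0,0.2,0],0,0.6],[[0,0.3,0],0,0.6],[[0,0.3,0],0,0.6]]' ; python3 -c "
from h import *
st()"
```

```text
clock: 8.0
tcp_pos: [0.5074, -0.3847, 0.2057]
orientation: [-0.196, -2.125, 2.125]
contact_force: [-0.4, 0.2, -0.8]
grip_width: 0.0251
t 8.0 tip [ 0.5074 -0.3847  0.0323] y [-0.  0. -1.] zyaw -1.755 F [-0.4  0.2 -0.8] w 0.0251 j [ 0.66  0.65 -0.15  1.78  0.14  0.72 -1.32]
```

```bash
python3 -m jog '[[[0,0.1,0],0,0.6],[[0,0.15,0],0,0.6],[[0,0.15,0],0,0.6]]' ; python3 -c "
from h import *
from bench import grab_frame
st()
b=grab_frame('scene')['image'][130:180,380:440]
cv2.imwrite('pics/g7.png',cv2.resize(b,None,fx=10,fy=10,interpolation=2))"
```

```text
clock: 8.38
tcp_pos: [0.5076, -0.3848, 0.2053]
orientation: [-0.197, -2.125, 2.125]
contact_force: [-2.5, 1.4, 7.5]
grip_width: 0.0254
t 8.38 tip [ 0.5077 -0.3849  0.0319] y [ 0. -0. -1.] zyaw -1.755 F [-2.5  1.4  7.5] w 0.0254 j [ 0.66  0.65 -0.15  1.78  0.14  0.72 -1.32]
```

View pics/g7.png

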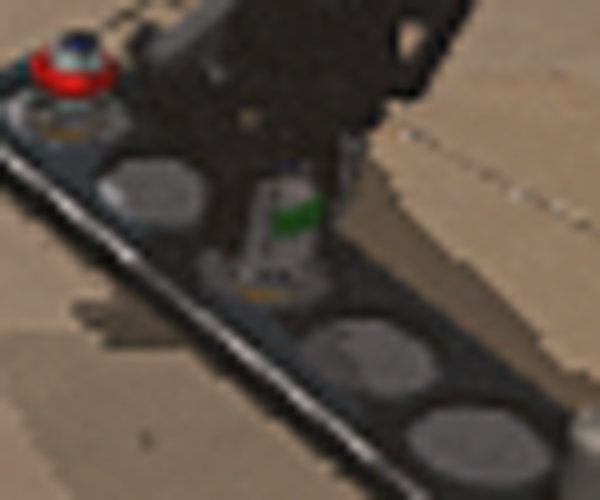

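Contact came at the expected felt height, with brass visible inside the pocket (265,293). I'll release and rise.

```bash
python3 -m jog '[[[0,0,0],0,0.3],[[0,0,0],0,0.2],[[0,0,0],0,0],[[0,0,0],0,-0.3],[[0,0,0],0,-0.3],[[0,-1,0],0,-0.3],[[0,-2.5,0],0,-0.3],[[0,-5,0],0,-0.3],[[0,-8,0],0,-0.3],[[0,-11,0],0,-0.3]]' ; python3 -c "
from h import *
from bench import grab_frame
st();go(.44,-.34,.15,YAW);go(.425,.07,.15,YAW)
b=grab_frame('scene')['image'][115:195,370:460]
cv2.imwrite('pics/g8.png',cv2.resize(b,None,fx=7,fy=7,interpolation=2))"
```

```text
clock: 9.68
tcp_pos: [0.5074, -0.3848, 0.3165]
orientation: [-0.198, -2.125, 2.126]
contact_force: [0.8, 0.3, 0.1]
grip_width: 0.0554
t 9.68 tip [ 0.5076 -0.3849  0.1431] y [ 0.001 -0.001 -1.   ] zyaw -1.755 F [0.8 0.3 0.1] w 0.0554 j [ 0.68  0.51 -0.17  1.72  0.11  0.92 -1.29]
shift [ 7.45 -0.7  -3.16] twist -0.0
shift [ 16.43  -0.73 -43.2 ] twist -0.0
```

View pics/g8.png

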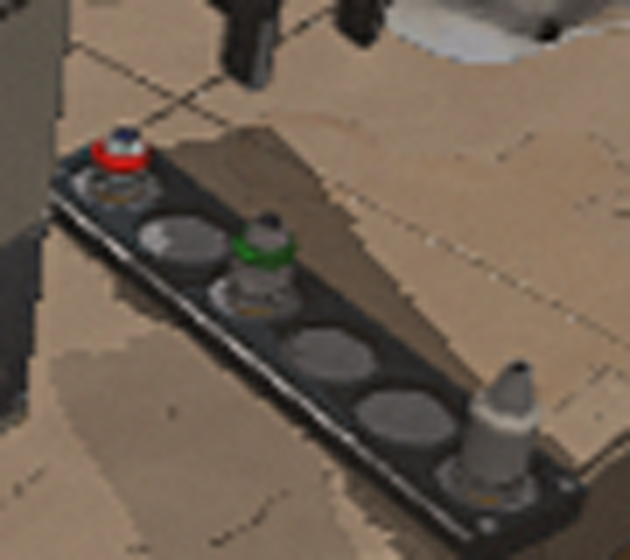

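Green stands seated in pocket 3 (265,265 in the crop). Next is lightblue.

```bash
python3 -m jog '[[[2,0,-1],0,-0.3],[[5,-0.5,-2],0,-0.3],[[7.5,-0.7,-4],0,-0.3],[[8.5,-0.7,-8],0,-0.3],[[9.5,-0.7,-13],0,-0.3],[[10.5,-0.7,-18],0,-0.3],[[11.5,-0.7,-23],0,-0.3],[[12.5,-0.7,-28],0,-0.3],[[13.5,-0.7,-33],0,-0.3],[[14.5,-0.7,-37],0,-0.3]]' ; python3 -c "
from h import *
st();go(.4205,.080,.08,YAW);go(.4205,.080,.022,YAW)"
```

```text
clock: 10.98
tcp_pos: [0.4326, 0.0076, 0.3224]
orientation: [-0.198, -2.127, 2.127]
contact_force: [0.4, -0.7, 0.9]
grip_width: 0.0556
t 10.97 tip [0.433  0.0076 0.149 ] y [ 0.002 -0.    -1.   ] zyaw -1.754 F [ 0.4 -0.7  0.9] w 0.0556 j [ 0.18  0.22 -0.38  2.17  0.12  0.77 -2.03]
shift [ 2.53  6.9  -6.89] twist 0.001
shift [ 2.54 12.7  -6.89] twist 0.001
```

```bash
python3 -m jog '[[[0.8,0,-2],0,-0.3],[[1.6,1,-4.5],0,-0.3],[[2.4,3,-6.9],0,-0.3],[[2.5,5,-6.9],0,-0.3],[[2.5,6.5,-6.9],0,-0.3],[[2.5,6.5,-6.9],0,-0.3]]' ; python3 -c "
from h import *
from bench import grab_frame
st();go(.4205,.080,.020,YAW)
b=grab_frame('scene')['image'][190:280,280:360]
cv2.imwrite('pics/l1.png',cv2.resize(b,None,fx=6,fy=6,interpolation=2))"
```

```text
clock: 11.72
tcp_pos: [0.4205, 0.0776, 0.2558]
orientation: [-0.195, -2.123, 2.125]
contact_force: [0.9, -1.0, 0.1]
grip_width: 0.0556
t 11.72 tip [0.4203 0.0775 0.0824] y [-0.001 -0.001 -1.   ] zyaw -1.755 F [ 0.9 -1.   0.1] w 0.0556 j [ 0.02  0.33 -0.4   2.23  0.22  0.62 -2.3 ]
shift [ 0.04  6.24 -0.24] twist -0.001
```

View pics/l1.png

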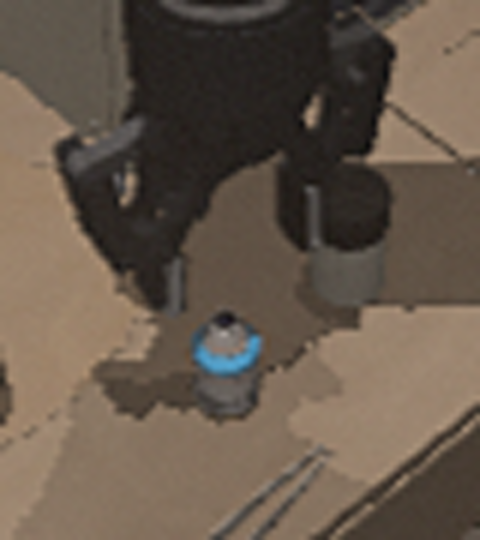

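Lightblue (225,360) is under the open jaws, and the right finger is on the near side of the case. I'll descend and close.

```bash
python3 -m jog '[[[0,1,-0.2],0,-0.3],[[0,2.2,-0.2],0,-0.3],[[0,3.4,-0.2],0,-0.3],[[0,4.6,-0.2],0,-0.3],[[0,5.8,-0.2],0,-0.3],[[0,6.2,-0.2],0,-0.3],[[0,6.2,-0.2],0,-0.3]]' ; python3 -c "
from h import *
from bench import grab_frame
st()
b=grab_frame('scene')['image'][190:280,280:360]
cv2.imwrite('pics/l2.png',cv2.resize(b,None,fx=6,fy=6,interpolation=2))"
```

```text
clock: 12.65
tcp_pos: [0.421, 0.08, 0.1939]
orientation: [-0.195, -2.125, 2.125]
contact_force: [-1.1, 0.5, 0.6]
grip_width: 0.056
t 12.65 tip [0.4209 0.08   0.0205] y [-0.001 -0.    -1.   ] zyaw -1.755 F [-1.1  0.5  0.6] w 0.056 j [-0.05  0.45 -0.33  2.26  0.32  0.47 -2.39]
```

View pics/l2.png

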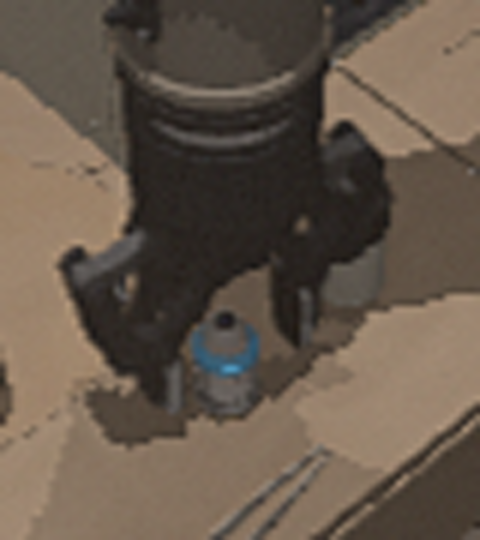

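```bash
python3 -m jog '[[[0,0,0],0,0.2],[[0,0,0],0,0.3],[[0,0,0],0,0.4],[[0,0,0],0,0.6],[[0,0,0],0,0.6],[[0,0,0],0,0.6],[[0,-0.3,0],0,0.6],[[0,-1,0],0,0.6],[[0,-2,0],0,0.6],[[0,-2,0],0,0.6]]' 50; python3 -c "
from h import *
from bench import grab_frame
st();go(.435,0.0,.13,YAW);go(.44,-.34,.13,YAW);go(.457,-.376,.13,YAW)
b=grab_frame('scene')['image'][190:280,280:360]
cv2.imwrite('pics/l3.png',cv2.resize(b,None,fx=6,fy=6,interpolation=2))"
```

```text
clock: 13.95
tcp_pos: [0.4215, 0.0799, 0.2151]
orientation: [-0.199, -2.126, 2.125]
contact_force: [-0.7, -0.4, -0.0]
grip_width: 0.0254
t 13.95 tip [0.4218 0.08   0.0417] y [ 0.002  0.    -1.   ] zyaw -1.755 F [-0.7 -0.4 -0. ] w 0.0254 j [-0.03  0.41 -0.36  2.25  0.29  0.52 -2.36]
shift [-2.81 -8.83  7.6 ] twist -0.0
shift [-9.54 -8.84 40.93] twist -0.0
shift [-11.87  -8.84  44.16] twist -0.0
```

View pics/l3.png

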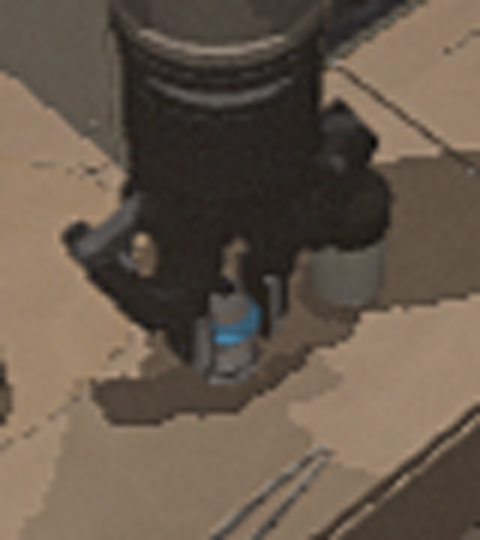

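```bash
python3 -m jog '[[[0,-2,0],0,0.6],[[-0.5,-5,0],0,0.6],[[-1,-8.8,1],0,0.6],[[-2,-8.8,4],0,0.6],[[-3,-8.8,8],0,0.6],[[-4,-8.8,12.5],0,0.6],[[-5,-8.8,17],0,0.6],[[-6,-8.8,21.5],0,0.6],[[-7,-8.8,26],0,0.6],[[-8,-8.8,30],0,0.6]]'; python3 -c "
from h import *
st();go(.457,-.376,.12,YAW);go(.457,-.376,.065,YAW)"
```

```text
clock: 15.25
tcp_pos: [0.4443, -0.2314, 0.302]
orientation: [-0.196, -2.124, 2.124]
contact_force: [1.4, 0.2, -1.1]
grip_width: 0.0252
t 15.25 tip [ 0.4443 -0.2314  0.1286] y [-0. -0. -1.] zyaw -1.756 F [ 1.4  0.2 -1.1] w 0.0252 j [ 0.58  0.34 -0.26  2.05  0.13  0.77 -1.52]
shift [-3.9   0.86 13.98] twist -0.001
shift [-3.91  6.36 13.98] twist -0.001
```

```bash
python3 -m jog '[[[-1,0,3.5],0,0.6],[[-2,0,8],0,0.6],[[-3,1,12],0,0.6],[[-3.9,1.5,14],0,0.6],[[-3.9,3,14],0,0.6],[[-3.9,5,14],0,0.6],[[-3.9,6.4,14],0,0.6],[[-3.9,6.4,14],0,0.6]]'; python3 -c "
from h import *
from bench import grab_frame
st();go(.457,-.376,.037,YAW)
b=grab_frame('scene')['image'][115:195,370:460]
cv2.imwrite('pics/l4.png',cv2.resize(b,None,fx=7,fy=7,interpolation=2))"
```

```text
clock: 16.25
tcp_pos: [0.4571, -0.3732, 0.2368]
orientation: [-0.192, -2.126, 2.122]
contact_force: [0.1, 0.1, -0.4]
grip_width: 0.0254
t 16.25 tip [ 0.4566 -0.3728  0.0634] y [-0.002  0.002 -1.   ] zyaw -1.754 F [ 0.1  0.1 -0.4] w 0.0254 j [ 0.73  0.55 -0.2   1.88  0.15  0.73 -1.31]
shift [-0.05  2.64  0.28] twist 0.001
```

View pics/l4.png

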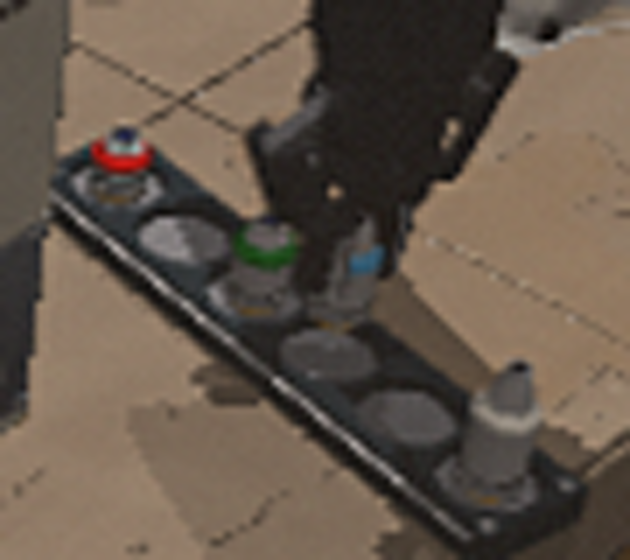

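```bash
python3 -m jog '[[[0,0.6,0.2],0,0.6],[[0,1.2,0.3],0,0.6],[[0,1.8,0.3],0,0.6],[[0,2.3,0.3],0,0.6],[[0,2.6,0.3],0,0.6],[[0,2.6,0.3],0,0.6]]'; python3 -c "
from h import *
st()"; python3 -m jog '[[[0,0.1,0],0,0.6],[[0,0.15,0],0,0.6],[[0,0.2,0],0,0.6],[[0,0.2,0],0,0.6]]'; python3 -c "
from h import *
st()"
```

```text
clock: 17.05
tcp_pos: [0.4569, -0.3773, 0.212]
orientation: [-0.196, -2.125, 2.125]
contact_force: [0.2, 0.3, -0.9]
grip_width: 0.0257
t 17.05 tip [ 0.4568 -0.3773  0.0386] y [-0.  0. -1.] zyaw -1.755 F [ 0.2  0.3 -0.9] w 0.0257 j [ 0.73  0.59 -0.19  1.89  0.17  0.68 -1.31]
clock: 17.55
tcp_pos: [0.4569, -0.3774, 0.2102]
orientation: [-0.196, -2.125, 2.125]
contact_force: [-0.1, -0.0, -1.1]
grip_width: 0.0255
t 17.55 tip [ 0.4569 -0.3774  0.0368] y [ 0. -0. -1.] zyaw -1.755 F [-0.1 -0.  -1.1] w 0.0255 j [ 0.73  0.6  -0.19  1.89  0.17  0.68 -1.31]
```

```bash
python3 -m jog '[[[0,0.1,0],0,0.6],[[0,0.2,0],0,0.6],[[0,0.25,0],0,0.6],[[0,0.25,0],0,0.6]]'; python3 -c "
from h import *
st()"
```

```text
clock: 18.05
tcp_pos: [0.4571, -0.3774, 0.2087]
orientation: [-0.197, -2.125, 2.125]
contact_force: [-1.4, 0.8, 9.3]
grip_width: 0.0254
t 18.05 tip [ 0.4572 -0.3775  0.0353] y [ 0. -0. -1.] zyaw -1.755 F [-1.4  0.8  9.3] w 0.0254 j [ 0.73  0.6  -0.19  1.89  0.17  0.67 -1.32]
```

Seating contact (9 N) came at the expected height. I'll release.

```bash
python3 -m jog '[[[0,0,0],0,0.3],[[0,0,0],0,0.2],[[0,0,0],0,0],[[0,0,0],0,-0.3],[[0,0,0],0,-0.3],[[0,-1,0],0,-0.3],[[0,-2.5,0],0,-0.3],[[0,-5,0],0,-0.3],[[0,-8,0],0,-0.3],[[0,-11,0],0,-0.3]]' ; python3 -c "
from h import *
from bench import grab_frame
st();go(.44,-.34,.15,YAW);go(.425,.1,.15,YAW);go(.413,.245,.15,YAW)
b=grab_frame('scene')['image'][115:195,370:460]
cv2.imwrite('pics/l8.png',cv2.resize(b,None,fx=7,fy=7,interpolation=2))"
```

```text
clock: 19.3
tcp_pos: [0.4569, -0.3774, 0.32]
orientation: [-0.197, -2.125, 2.126]
contact_force: [0.0, 1.1, -0.9]
grip_width: 0.055
t 19.3 tip [ 0.4571 -0.3775  0.1466] y [ 0.001 -0.001 -1.   ] zyaw -1.755 F [ 0.   1.1 -0.9] w 0.055 j [ 0.75  0.44 -0.22  1.83  0.12  0.88 -1.27]
shift [ 2.35 -0.35 -3.37] twist -0.0
shift [ 11.88  -0.38 -46.35] twist -0.0
shift [ 15.71  -0.4  -60.38] twist -0.0
```

View pics/l8.png

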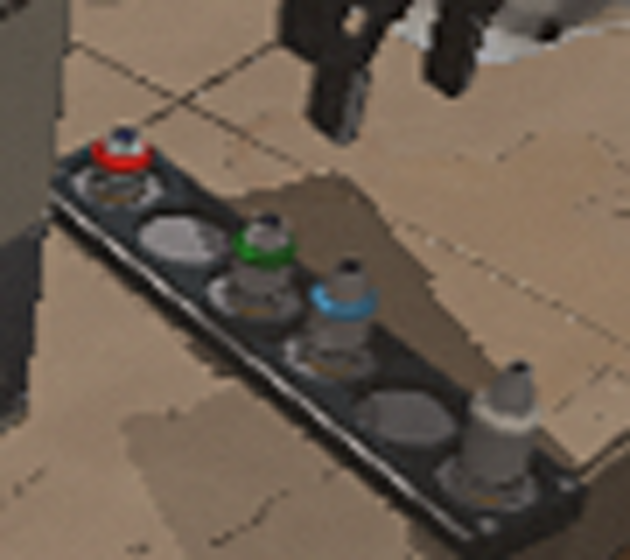

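Lightblue is seated in pocket 4. Joint 7 would come near its limit at yellow, so I'll turn the jaws half a turn on the way there.

```bash
python3 -m jog '[[[0.5,-0.4,-1],-0.18,-0.3],[[2,-0.4,-3],-0.36,-0.3],[[3,-0.4,-6],-0.54,-0.3],[[4,-0.4,-10],-0.72,-0.3],[[5,-0.4,-14],-0.9,-0.3],[[6,-0.4,-18.5],-1.08,-0.3],[[7,-0.4,-23],-1.26,-0.3],[[8,-0.4,-27.5],-1.44,-0.3],[[9,-0.4,-32],-1.62,-0.3],[[10,-0.4,-36.5],-1.8,-0.3]]' ; python3 -c "
from h import *
st();go(.425,.1,.15,YAW);go(.413,.245,.15,YAW)"
```

```text
clock: 20.6
tcp_pos: [0.4254, 0.0012, 0.3228]
orientation: [-1.232, 1.17, -1.174]
contact_force: [0.1, -0.8, -0.4]
grip_width: 0.0556
t 20.6 tip [0.4257 0.0009 0.1494] y [ 0.002 -0.001 -1.   ] zyaw 0.051 F [ 0.1 -0.8 -0.4] w 0.0556 j [ 0.55  0.26 -0.78  2.17  0.26  0.8  -0.35]
shift [-9.87 -0.07  0.46] twist -1.336
shift [-24.42  -0.09  -0.  ] twist -1.336
```

```bash
python3 -m jog '[[[-2,0,0.1],-0.18,-0.3],[[-5,0,0.3],-0.36,-0.3],[[-9,0,0.4],-0.54,-0.3],[[-13,0,0.3],-0.72,-0.3],[[-17,0,0.2],-0.9,-0.3],[[-20.5,0,0],-1.08,-0.3],[[-23,0,0],-1.26,-0.3],[[-24.4,0,0],-1.336,-0.3],[[-24.4,0,0],-1.336,-0.3]]' ; python3 -c "
from h import *
st();go(.413,.245,.06,YAW);go(.413,.245,.016,YAW)"
```

```text
clock: 21.72
tcp_pos: [0.4145, 0.2439, 0.322]
orientation: [-1.565, 0.149, -0.15]
contact_force: [0.1, -0.3, -0.6]
grip_width: 0.0554
t 21.73 tip [0.4146 0.2439 0.1486] y [ 0.  0. -1.] zyaw 1.38 F [ 0.1 -0.3 -0.6] w 0.0554 j [ 0.21  0.48 -1.08  2.04  0.53  0.94  0.24]
shift [-0.17  8.86  0.08] twist -0.007
shift [-0.17 13.26  0.08] twist -0.007
```

```bash
python3 -m jog '[[[-0.2,2,0],0,-0.3],[[-0.2,4.5,0],0,-0.3],[[-0.2,7,0],0,-0.3],[[-0.2,8.5,0],0,-0.3],[[-0.2,8.5,0],0,-0.3]]' ; python3 -c "
from h import *
from bench import grab_frame
st();go(.413,.245,.0155,YAW)
b=grab_frame('scene')['image'][220:320,215:315]
cv2.imwrite('pics/y1.png',cv2.resize(b,None,fx=5,fy=5,interpolation=2))"
```

```text
clock: 22.35
tcp_pos: [0.4121, 0.2431, 0.2355]
orientation: [-1.567, 0.151, -0.148]
contact_force: [-0.4, 0.9, 0.7]
grip_width: 0.0557
t 22.35 tip [0.4118 0.2428 0.0621] y [-0.002 -0.002 -1.   ] zyaw 1.38 F [-0.4  0.9  0.7] w 0.0557 j [ 0.09  0.6  -0.95  2.1   0.69  0.79  0.09]
shift [0.06 4.66 0.21] twist -0.007
```

View pics/y1.png

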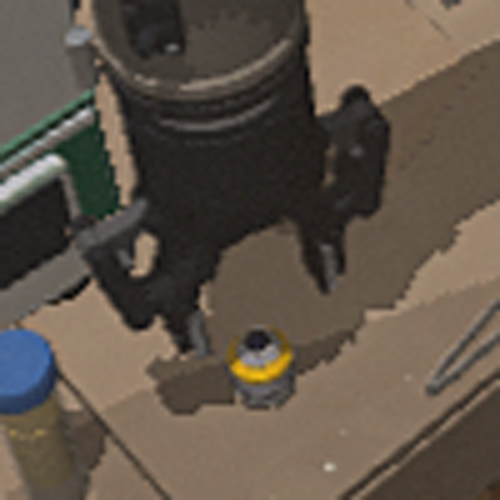

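Yellow (262,365) is centred under the jaws and the tube (25,370) is clear.

```bash
python3 -m jog '[[[0,1,0.2],0,-0.3],[[0,2,0.2],0,-0.3],[[0,3,0.2],0,-0.3],[[0,4,0.2],0,-0.3],[[0,4.6,0.2],0,-0.3],[[0,4.6,0.2],0,-0.3]]' ; python3 -c "
from h import *
from bench import grab_frame
st()
b=grab_frame('scene')['image'][220:320,215:315]
cv2.imwrite('pics/y2.png',cv2.resize(b,None,fx=5,fy=5,interpolation=2))"
```

```text
clock: 23.15
tcp_pos: [0.4127, 0.2458, 0.1902]
orientation: [-1.566, 0.149, -0.148]
contact_force: [-0.2, -0.4, -0.1]
grip_width: 0.0556
t 23.15 tip [0.4126 0.2457 0.0168] y [-0.001 -0.    -1.   ] zyaw 1.381 F [-0.2 -0.4 -0.1] w 0.0556 j [ 0.03  0.66 -0.87  2.12  0.79  0.72  0.01]
```

View pics/y2.png

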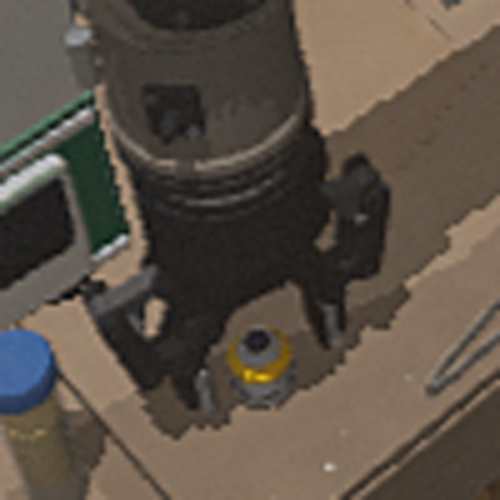

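```bash
python3 -m jog '[[[0,0.2,0],0,-0.2],[[0,0.2,0],0,0.2],[[0,0.2,0],0,0.3],[[0,0.2,0],0,0.4],[[0,0.2,0],0,0.6],[[0,0.2,0],0,0.6],[[0,0.2,0],0,0.6]]' 50; python3 -c "
from h import *
st()";  python3 -m jog '[[[0,-0.3,0],0,0.6],[[0,-1,0],0,0.6],[[0,-2,0],0,0.6],[[0,-2,0],0,0.6]]'; python3 -c "
from h import *
from bench import grab_frame
st();go(.43,0.0,.15,YAW);go(.44,-.34,.15,YAW);go(.556,-.394,.13,YAW)
b=grab_frame('scene')['image'][220:320,215:315]
cv2.imwrite('pics/y3.png',cv2.resize(b,None,fx=5,fy=5,interpolation=2))"
```

```text
clock: 24.08
tcp_pos: [0.4129, 0.246, 0.1891]
orientation: [-1.566, 0.149, -0.149]
contact_force: [-0.3, -0.9, 4.8]
grip_width: 0.0251
t 24.07 tip [0.413  0.2459 0.0157] y [ 0.001 -0.    -1.   ] zyaw 1.381 F [-0.3 -0.9  4.8] w 0.0251 j [ 0.02  0.67 -0.86  2.12  0.8   0.72  0.01]
clock: 24.58
tcp_pos: [0.4132, 0.2461, 0.2096]
orientation: [-1.565, 0.148, -0.15]
contact_force: [0.6, 0.4, -1.4]
grip_width: 0.0252
t 24.57 tip [0.4135 0.2462 0.0362] y [ 0.002  0.001 -1.   ] zyaw 1.381 F [ 0.6  0.4 -1.4] w 0.0252 j [ 0.05  0.64 -0.9   2.11  0.75  0.75  0.04]
shift [  6.31 -11.39 -23.83] twist -0.006
shift [ 13.72 -11.42 -57.03] twist -0.006
shift [ 26.13  -9.41 -60.15] twist -0.006
```

View pics/y3.png

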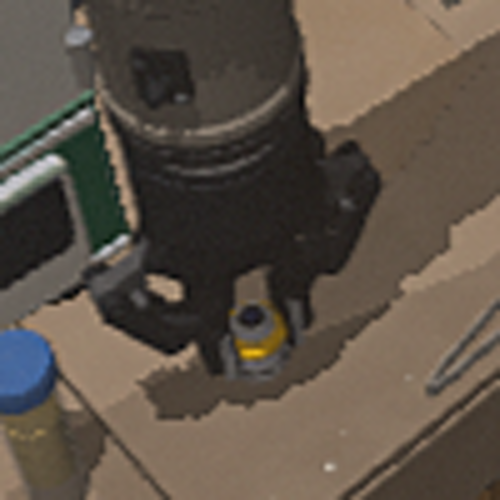

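```bash
python3 -m jog '[[[0,-2.5,0],0,0.6],[[0.3,-6,-1],0,0.6],[[0.8,-10,-3.5],0,0.6],[[2,-11.4,-7.5],0,0.6],[[3.2,-11.4,-12],0,0.6],[[4.5,-11.4,-16.5],0,0.6],[[5.6,-11.4,-21],0,0.6],[[6.7,-11.4,-25.5],0,0.6],[[7.8,-11.4,-30],0,0.6],[[8.9,-11.4,-34.5],0,0.6]]'; python3 -c "
from h import *
st();go(.44,-.34,.15,YAW);go(.556,-.394,.13,YAW)"
```

```text
clock: 25.88
tcp_pos: [0.4349, -0.1114, 0.3227]
orientation: [-1.566, 0.149, -0.149]
contact_force: [0.8, 0.3, -1.9]
grip_width: 0.0253
t 25.88 tip [ 0.4349 -0.1114  0.1493] y [ 0. -0. -1.] zyaw 1.381 F [ 0.8  0.3 -1.9] w 0.0253 j [ 1.04  0.42 -1.1   2.1   0.48  0.9   1.04]
shift [  4.82  -0.07 -22.36] twist -0.006
shift [ 17.23   1.93 -25.47] twist -0.006
```

```bash
python3 -m jog '[[[1,0,-4],0,0.6],[[2,0,-9],0,0.6],[[3,0,-14],0,0.6],[[4,0,-19],0,0.6],[[6,0,-22],0,0.6],[[9,0,-24],0,0.6],[[12,0.5,-25],0,0.6],[[15,1,-25.5],0,0.6],[[17.2,1.9,-25.5],0,0.6],[[17.2,1.9,-25.5],0,0.6]]'; python3 -c "
from h import *
st();go(.556,-.394,.053,YAW)"
```

```text
clock: 27.12
tcp_pos: [0.5568, -0.3921, 0.3024]
orientation: [-1.564, 0.149, -0.148]
contact_force: [-0.1, 0.3, -0.7]
grip_width: 0.0252
t 27.12 tip [ 0.5566 -0.3918  0.129 ] y [-0.001  0.002 -1.   ] zyaw 1.382 F [-0.1  0.3 -0.7] w 0.0252 j [ 1.11  0.76 -0.9   1.58  0.65  1.12  1.43]
shift [-0.03  7.6  -0.21] twist -0.005
```

```bash
python3 -m jog '[[[0,1.5,-0.1],0,0.6],[[0,3.5,-0.2],0,0.6],[[0,5.5,-0.2],0,0.6],[[0,7,-0.2],0,0.6],[[0,7.6,-0.2],0,0.6],[[0,7.6,-0.2],0,0.6]]'; python3 -c "
from h import *
from bench import grab_frame
st();go(.556,-.394,.031,YAW)
b=grab_frame('scene')['image'][115:195,370:460]
cv2.imwrite('pics/y4.png',cv2.resize(b,None,fx=7,fy=7,interpolation=2))"
```

```text
clock: 27.88
tcp_pos: [0.5557, -0.3945, 0.2274]
orientation: [-1.565, 0.149, -0.149]
contact_force: [-0.1, 0.1, -0.1]
grip_width: 0.0256
t 27.88 tip [ 0.5556 -0.3944  0.054 ] y [-0.  0. -1.] zyaw 1.381 F [-0.1  0.1 -0.1] w 0.0256 j [ 1.08  0.84 -0.85  1.62  0.72  1.02  1.38]
shift [0.02 2.3  0.05] twist -0.006
```

View pics/y4.png

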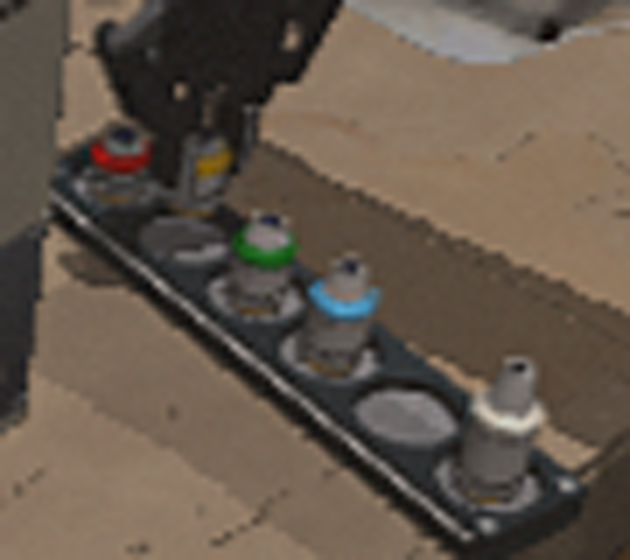

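Yellow hangs over pocket 2, clear of red and green. I'll lower it.

```bash
python3 -m jog '[[[0,0.6,0],0,0.6],[[0,1.2,0],0,0.6],[[0,1.8,0],0,0.6],[[0,2.1,0],0,0.6],[[0,2.1,0],0,0.6]]'; python3 -c "
from h import *
st()"; python3 -m jog '[[[0,0.1,0],0,0.6],[[0,0.2,0],0,0.6],[[0,0.25,0],0,0.6],[[0,0.25,0],0,0.6]]'; python3 -c "
from h import *
st()"
```

```text
clock: 28.55
tcp_pos: [0.5555, -0.3945, 0.2064]
orientation: [-1.565, 0.149, -0.149]
contact_force: [-0.8, -1.0, -1.3]
grip_width: 0.0253
t 28.55 tip [ 0.5555 -0.3945  0.033 ] y [-0.  0. -1.] zyaw 1.381 F [-0.8 -1.  -1.3] w 0.0253 j [ 1.07  0.87 -0.83  1.63  0.74  0.99  1.37]
clock: 29.05
tcp_pos: [0.5556, -0.3946, 0.2042]
orientation: [-1.566, 0.149, -0.149]
contact_force: [-0.2, 0.5, -1.2]
grip_width: 0.0249
t 29.05 tip [ 0.5556 -0.3946  0.0308] y [ 0. -0. -1.] zyaw 1.381 F [-0.2  0.5 -1.2] w 0.0249 j [ 1.07  0.87 -0.83  1.63  0.74  0.99  1.36]
```

```bash
python3 -m jog '[[[0,0.1,0],0,0.6],[[0,0.2,0],0,0.6],[[0,0.2,0],0,0.6]]'; python3 -c "
from h import *
st()"
```

```text
clock: 29.42
tcp_pos: [0.5558, -0.3945, 0.2032]
orientation: [-1.566, 0.149, -0.149]
contact_force: [-2.6, 1.6, 5.6]
grip_width: 0.0252
t 29.43 tip [ 0.5558 -0.3946  0.0298] y [ 0.    -0.001 -1.   ] zyaw 1.381 F [-2.6  1.6  5.6] w 0.0252 j [ 1.07  0.87 -0.83  1.63  0.75  0.98  1.36]
```

Contact is at .0298, as expected. Release.

```bash
python3 -m jog '[[[0,0,0],0,0.3],[[0,0,0],0,0.2],[[0,0,0],0,0],[[0,0,0],0,-0.3],[[0,0,0],0,-0.3],[[0,-1,0],0,-0.3],[[0,-2.5,0],0,-0.3],[[0,-5,0],0,-0.3],[[0,-8,0],0,-0.3],[[0,-12,0],0,-0.3]]' ; python3 -c "
from h import *
from bench import grab_frame
st();go(.44,-.34,.17,YAW);go(.44,.1,.17,YAW);go(.579,.149,.17,YAW)
b=grab_frame('scene')['image'][115:195,370:460]
cv2.imwrite('pics/y8.png',cv2.resize(b,None,fx=7,fy=7,interpolation=2))"
```

```text
clock: 30.68
tcp_pos: [0.5555, -0.3945, 0.3245]
orientation: [-1.566, 0.149, -0.149]
contact_force: [-0.2, -0.2, 0.1]
grip_width: 0.0554
t 30.68 tip [ 0.5555 -0.3945  0.1511] y [ 0. -0. -1.] zyaw 1.381 F [-0.2 -0.2  0.1] w 0.0554 j [ 1.12  0.74 -0.92  1.56  0.63  1.15  1.44]
shift [-12.37  -1.89   3.17] twist -0.006
shift [-20.66  -1.9   46.38] twist -0.006
shift [-7.93 -1.9  53.81] twist -0.006
```

View pics/y8.png

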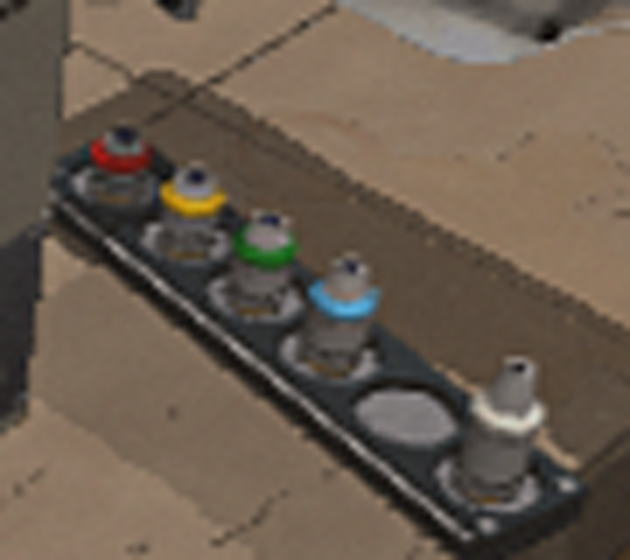

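Yellow is seated in pocket 2. For darkblue, between the centrifuge and the incubator, I'll turn the jaws back on the way so the elbow returns to neutral.

```bash
python3 -m jog '[[[-2.5,-0.5,0.5],0.18,-0.3],[[-6,-1,1],0.36,-0.3],[[-9.5,-1.9,2],0.54,-0.3],[[-12.3,-1.9,3.5],0.72,-0.3],[[-13,-1.9,6.5],0.9,-0.3],[[-13.8,-1.9,10.5],1.08,-0.3],[[-14.6,-1.9,14.5],1.26,-0.3],[[-15.4,-1.9,19],1.44,-0.3],[[-16.2,-1.9,23],1.62,-0.3],[[-17,-1.9,27],1.8,-0.3]]' ; python3 -c "
from h import *
st();go(.44,.1,.17,YAW);go(.579,.149,.17,YAW)"
```

```text
clock: 31.98
tcp_pos: [0.4397, -0.0954, 0.3427]
orientation: [-0.976, 1.512, -1.516]
contact_force: [0.3, 0.2, -0.1]
grip_width: 0.0553
t 31.98 tip [ 0.4402 -0.0956  0.1693] y [ 0.002 -0.001 -1.   ] zyaw -0.424 F [ 0.3  0.2 -0.1] w 0.0553 j [ 0.74  0.27 -0.75  2.1   0.24  0.86 -0.58]
shift [-17.82  -0.09  -8.01] twist 1.331
shift [-28.    -0.06   2.64] twist 1.331
```

```bash
python3 -m jog '[[[-2.5,0,-1.1],0.18,-0.3],[[-6,0,-2.7],0.36,-0.3],[[-10,0,-4.5],0.54,-0.3],[[-14,0,-6.3],0.72,-0.3],[[-17,0,-7.7],0.9,-0.3],[[-17.8,0,-8],1.08,-0.3],[[-17.8,0,-8],1.26,-0.3],[[-17.8,0,-8],1.331,-0.3]]' ; python3 -c "
from h import *
from bench import grab_frame
st();go(.579,.149,.17,YAW);go(.579,.149,.15,YAW)
for n in('top','scene'):cv2.imwrite(f'pics/d1{n}.png',grab_frame(n)['image'])"
```

```text
clock: 32.98
tcp_pos: [0.4388, 0.0988, 0.3426]
orientation: [-0.195, -2.128, 2.127]
contact_force: [0.6, 0.3, 0.4]
grip_width: 0.0553
t 32.98 tip [0.4392 0.0989 0.1692] y [ 0.002  0.    -1.   ] zyaw -1.752 F [0.6 0.3 0.4] w 0.0553 j [ 0.19  0.24 -0.62  2.1   0.19  0.85 -2.29]
shift [-12.88  -0.04  -7.46] twist 0.003
shift [-12.88   1.96  -7.46] twist 0.003
```

View pics/d1top.png

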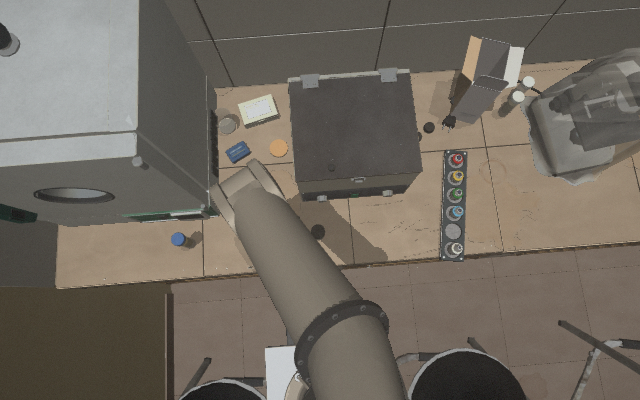

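View pics/d1scene.png

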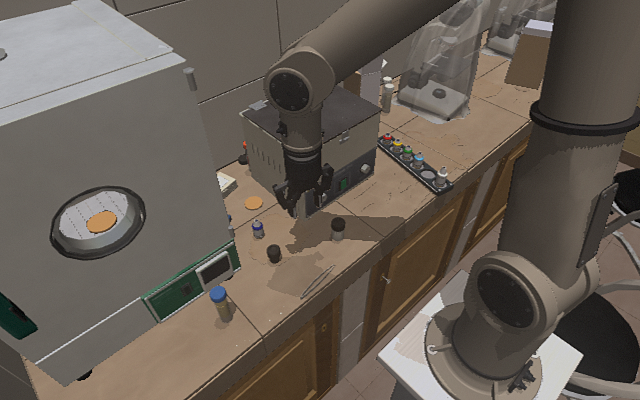

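```bash
python3 -c "
from h import *
for p in ((213,187),(232,232),(278,180),(255,160)):
  for z in (.45,.55):print(p,z,at(TOP,*p,z).round(3))
for p in ((265,85),(333,85),(300,50),(297,108)):
  for y in (.05,.1):
    o,d=ray(SC,*p);s=(y-o[1])/d[1];print('sc',p,y,(o+s*d).round(3))
b=cv2.imread('pics/d1top.png')[140:250,190:300];cv2.imwrite('pics/d1c.png',cv2.resize(b,None,fx=5,fy=5,interpolation=2))"
```

```text
(213, 187) 0.45 [0.47  0.167 0.45 ]
(213, 187) 0.55 [0.443 0.141 0.55 ]
(232, 232) 0.45 [0.389 0.137 0.45 ]
(232, 232) 0.55 [0.373 0.115 0.55 ]
(278, 180) 0.45 [0.473 0.054 0.45 ]
(278, 180) 0.55 [0.446 0.044 0.55 ]
(255, 160) 0.45 [0.512 0.092 0.45 ]
(255, 160) 0.55 [0.48  0.077 0.55 ]
sc (265, 85) 0.05 [0.613 0.05  0.394]
sc (265, 85) 0.1 [0.537 0.1   0.443]
sc (333, 85) 0.05 [0.404 0.05  0.478]
sc (333, 85) 0.1 [0.353 0.1   0.517]
sc (300, 50) 0.05 [0.489 0.05  0.512]
sc (300, 50) 0.1 [0.428 0.1   0.547]
sc (297, 108) 0.05 [0.507 0.05  0.385]
sc (297, 108) 0.1 [0.444 0.1   0.436]
```

View pics/d1c.png

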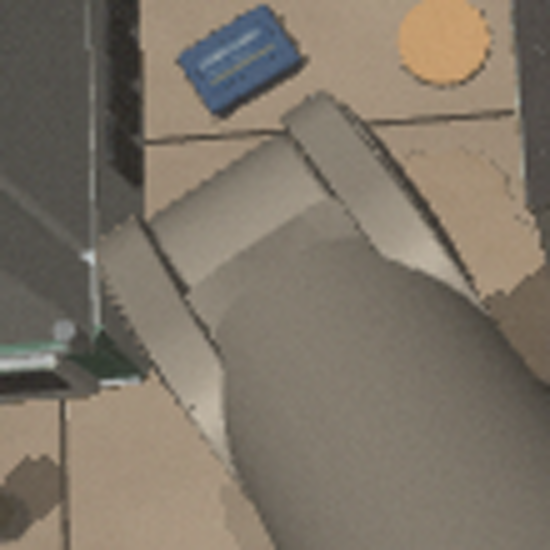

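The forearm and wrist housing extend about 6 cm around the tool axis, which leaves about 4 cm to the incubator at darkblue. I'll go in.

```bash
python3 -m jog '[[[-2,0,-2],0,-0.3],[[-4.5,0,-4.5],0,-0.3],[[-7.5,0,-6.5],0,-0.3],[[-10.5,0.5,-7.5],0,-0.3],[[-12.9,2,-7.5],0,-0.3],[[-12.9,4.5,-7.5],0,-0.3],[[-12.9,7,-7.5],0,-0.3],[[-12.9,7.5,-7.5],0,-0.3]]' ; python3 -c "
from h import *
from bench import grab_frame
st();go(.579,.149,.025,YAW)
f=grab_frame('scene')['image'];b=f[190:260,210:310]
cv2.imwrite('pics/d2.png',cv2.resize(b,None,fx=6,fy=6,interpolation=2));cv2.imwrite('pics/d2s.png',f);cv2.imwrite('pics/d2t.png',grab_frame('top')['image'][50:350,100:500])"
```

```text
clock: 34.08
tcp_pos: [0.5788, 0.1484, 0.2655]
orientation: [-0.187, -2.127, 2.128]
contact_force: [0.7, 0.2, 0.3]
grip_width: 0.0555
t 34.08 tip [0.5784 0.1484 0.0921] y [-0.002 -0.    -1.   ] zyaw -1.749 F [0.7 0.2 0.3] w 0.0555 j [ 0.04  0.57 -0.52  1.83  0.37  0.84 -2.42]
shift [-0.02  6.71 -0.06] twist 0.006
```

View pics/d2.png

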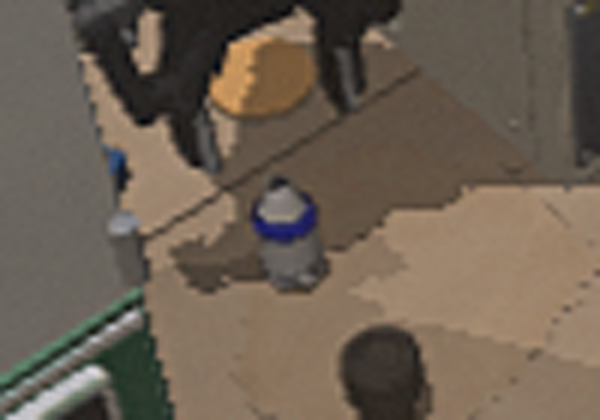

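View pics/d2t.png

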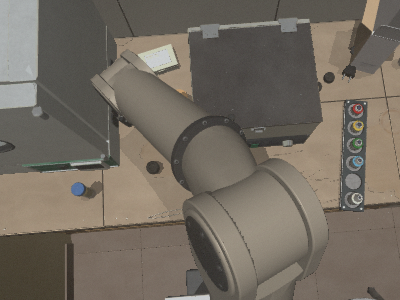

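View pics/d2s.png

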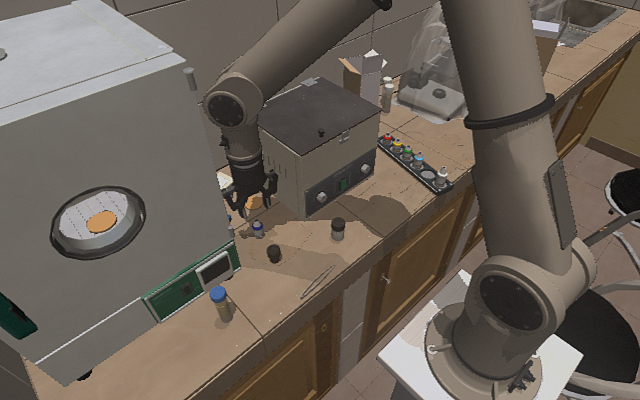

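Darkblue (285,225 in the crop) lies below the jaw midpoint and the arm is clear of both cabinets. I'll descend.

```bash
python3 -m jog '[[[0,1,0],0,-0.3],[[0,2.2,0],0,-0.3],[[0,3.4,0],0,-0.3],[[0,4.6,0],0,-0.3],[[0,5.8,0],0,-0.3],[[0,6.6,0],0,-0.3],[[0,6.6,0],0,-0.3]]' ; python3 -c "
from h import *
from bench import grab_frame
st()
b=grab_frame('scene')['image'][190:260,210:310]
cv2.imwrite('pics/d3.png',cv2.resize(b,None,fx=6,fy=6,interpolation=2))"
```

```text
clock: 35.05
tcp_pos: [0.579, 0.1486, 0.1994]
orientation: [-0.19, -2.127, 2.128]
contact_force: [-0.4, -0.7, 0.1]
grip_width: 0.0557
t 35.05 tip [0.5788 0.1485 0.026 ] y [-0.001 -0.    -1.   ] zyaw -1.75 F [-0.4 -0.7  0.1] w 0.0557 j [-0.    0.66 -0.47  1.86  0.43  0.73 -2.47]
```

View pics/d3.png

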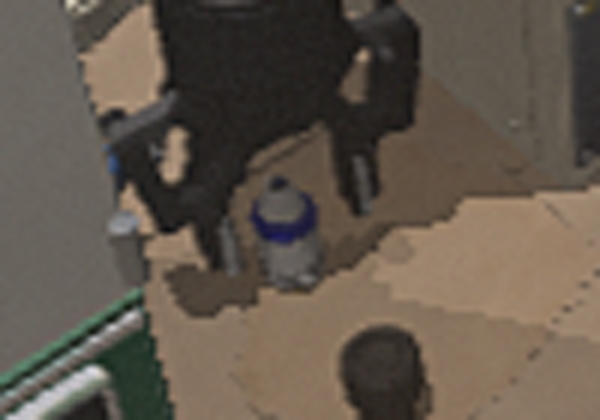

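```bash
python3 -m jog '[[[0,0,0],0,0.2],[[0,0,0],0,0.3],[[0,0,0],0,0.4],[[0,0,0],0,0.6],[[0,0,0],0,0.6],[[0,0,0],0,0.6]]' 50; python3 -c "
from h import *
st()";  python3 -m jog '[[[0,-0.3,0],0,0.6],[[0,-1,0],0,0.6],[[0,-2,0],0,0.6],[[0,-3,0],0,0.6],[[0,-3,0],0,0.6]]'; python3 -c "
from h import *
from bench import grab_frame
st();go(.579,.149,.155,YAW);go(.44,0.1,.155,YAW);go(.44,-.32,.155,YAW);go(.408,-.367,.13,YAW)
b=grab_frame('scene')['image'][190:260,210:310]
cv2.imwrite('pics/d4.png',cv2.resize(b,None,fx=6,fy=6,interpolation=2))"
```

```text
clock: 35.85
tcp_pos: [0.5796, 0.1488, 0.2008]
orientation: [-0.192, -2.128, 2.128]
contact_force: [-0.4, -0.8, 6.1]
grip_width: 0.0249
t 35.85 tip [0.5797 0.1488 0.0274] y [ 0.001  0.    -1.   ] zyaw -1.75 F [-0.4 -0.8  6.1] w 0.0249 j [-0.    0.66 -0.47  1.86  0.43  0.73 -2.47]
clock: 36.48
tcp_pos: [0.5797, 0.1487, 0.2314]
orientation: [-0.194, -2.129, 2.128]
contact_force: [0.1, 0.5, -1.4]
grip_width: 0.0252
t 36.48 tip [0.5801 0.1488 0.058 ] y [ 0.002  0.001 -1.   ] zyaw -1.75 F [ 0.1  0.5 -1.4] w 0.0252 j [ 0.02  0.62 -0.5   1.85  0.4   0.78 -2.45]
shift [ 0.06 -9.7  -0.02] twist 0.005
shift [12.86 -9.73  7.28] twist 0.005
shift [ 5.36 -9.75 48.6 ] twist 0.005
shift [ 7.68 -7.26 53.8 ] twist 0.005
```

View pics/d4.png

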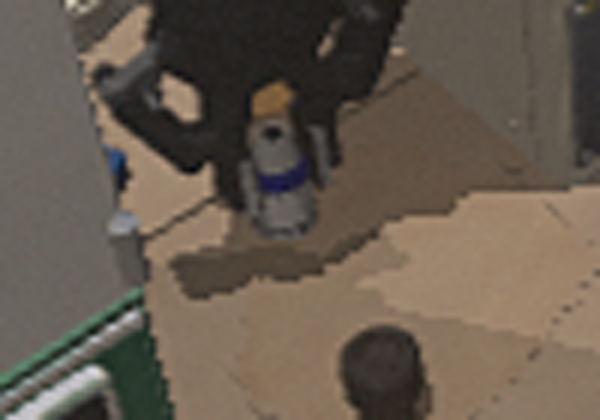

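```bash
python3 -m jog '[[[0,-2,0],0,0.6],[[0,-4.5,0],0,0.6],[[0,-7.5,0],0,0.6],[[2,-9.7,1],0,0.6],[[5,-9.7,2.7],0,0.6],[[8,-9.7,4.5],0,0.6],[[11,-9.7,6],0,0.6],[[12.7,-9.7,7.5],0,0.6],[[12.3,-9.7,10],0,0.6],[[11.6,-9.7,14],0,0.6]]'; python3 -c "
from h import *
st();go(.44,-.32,.155,YAW);go(.408,-.367,.13,YAW)"
```

```text
clock: 37.78
tcp_pos: [0.44, 0.032, 0.3284]
orientation: [-0.19, -2.131, 2.13]
contact_force: [0.9, -0.9, -2.1]
grip_width: 0.0253
t 37.77 tip [0.4403 0.032  0.155 ] y [ 0.002  0.    -1.   ] zyaw -1.747 F [ 0.9 -0.9 -2.1] w 0.0253 j [ 0.32  0.25 -0.59  2.14  0.19  0.81 -2.14]
shift [-6.16 -0.   34.65] twist 0.008
shift [-3.83  2.49 39.84] twist 0.008
```

```bash
python3 -m jog '[[[-0.6,0,3.5],0,0.6],[[-1.3,0,8],0,0.6],[[-2.1,0,12.5],0,0.6],[[-2.9,0,17],0,0.6],[[-3.8,0,21.5],0,0.6],[[-4.6,0,26],0,0.6],[[-5.2,0,30.5],0,0.6],[[-5.2,0,34.5],0,0.6],[[-4.5,0,38],0.008,0.6],[[-3.8,0.5,39.8],0.008,0.6]]'; python3 -c "
from h import *
st();go(.408,-.367,.075,YAW);go(.408,-.367,.041,YAW)"
```

```text
clock: 39.02
tcp_pos: [0.4059, -0.3686, 0.3231]
orientation: [-0.203, -2.122, 2.124]
contact_force: [-0.0, -0.1, -2.0]
grip_width: 0.0253
t 39.02 tip [ 0.4061 -0.3688  0.1497] y [ 0.001 -0.001 -1.   ] zyaw -1.76 F [-0.  -0.1 -2. ] w 0.0253 j [ 0.92  0.39 -0.37  1.92  0.18  0.86 -1.3 ]
shift [-0.16  7.47 -0.21] twist -0.005
shift [-0.16 10.87 -0.21] twist -0.005
```

```bash
python3 -m jog '[[[-0.2,1,-0.2],0,0.6],[[-0.2,2.5,-0.2],0,0.6],[[-0.2,4.5,-0.2],0,0.6],[[-0.2,6.5,-0.2],0,0.6],[[-0.2,7.5,-0.2],0,0.6],[[-0.2,7.5,-0.2],0,0.6]]'; python3 -c "
from h import *
from bench import grab_frame
st();go(.408,-.367,.041,YAW)
b=grab_frame('scene')['image'][115:195,370:460]
cv2.imwrite('pics/d5.png',cv2.resize(b,None,fx=7,fy=7,interpolation=2))"
```

```text
clock: 39.78
tcp_pos: [0.4092, -0.3643, 0.2463]
orientation: [-0.196, -2.125, 2.122]
contact_force: [0.5, -0.4, -1.4]
grip_width: 0.025
t 39.77 tip [ 0.409  -0.364   0.0729] y [-0.001  0.002 -1.   ] zyaw -1.756 F [ 0.5 -0.4 -1.4] w 0.025 j [ 0.88  0.5  -0.34  1.97  0.24  0.71 -1.36]
shift [0.06 3.19 0.3 ] twist -0.002
```

View pics/d5.png

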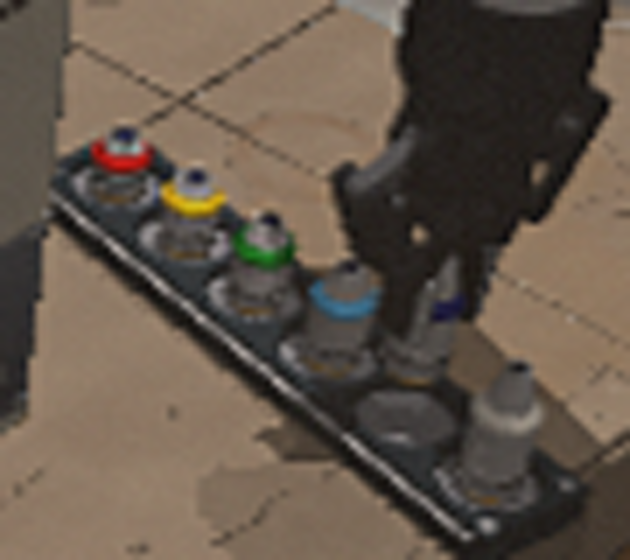

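```bash
python3 -m jog '[[[0.05,0.7,0.15],0,0.6],[[0.05,1.4,0.15],0,0.6],[[0.05,2.1,0.15],0,0.6],[[0.05,2.7,0.15],0,0.6],[[0.05,2.9,0.15],0,0.6],[[0.05,2.9,0.15],0,0.6]]'; python3 -c "
from h import *
st()"; python3 -m jog '[[[0,0.1,0],0,0.6],[[0,0.15,0],0,0.6],[[0,0.2,0],0,0.6],[[0,0.2,0],0,0.6]]'; python3 -c "
from h import *
st()"
```

```text
clock: 40.58
tcp_pos: [0.4082, -0.3666, 0.2181]
orientation: [-0.199, -2.123, 2.123]
contact_force: [0.5, -0.6, -1.0]
grip_width: 0.025
t 40.58 tip [ 0.4082 -0.3666  0.0447] y [-0.  0. -1.] zyaw -1.758 F [ 0.5 -0.6 -1. ] w 0.025 j [ 0.87  0.54 -0.32  1.98  0.27  0.66 -1.38]
clock: 41.08
tcp_pos: [0.4082, -0.3667, 0.2162]
orientation: [-0.199, -2.123, 2.123]
contact_force: [0.1, -0.0, -0.5]
grip_width: 0.0253
t 41.08 tip [ 0.4082 -0.3667  0.0428] y [ 0. -0. -1.] zyaw -1.758 F [ 0.1 -0.  -0.5] w 0.0253 j [ 0.87  0.55 -0.32  1.98  0.27  0.65 -1.38]
```

```bash
python3 -m jog '[[[0,0.1,0],0,0.6],[[0,0.2,0],0,0.6],[[0,0.25,0],0,0.6],[[0,0.25,0],0,0.6]]'; python3 -c "
from h import *
st()"
```

```text
clock: 41.58
tcp_pos: [0.4085, -0.3667, 0.2148]
orientation: [-0.2, -2.123, 2.124]
contact_force: [-2.2, 2.1, 9.5]
grip_width: 0.0254
t 41.58 tip [ 0.4086 -0.3668  0.0414] y [ 0.001 -0.001 -1.   ] zyaw -1.758 F [-2.2  2.1  9.5] w 0.0254 j [ 0.87  0.55 -0.32  1.98  0.27  0.65 -1.38]
```

Contact came at the expected height (.027+.014). I'll release and rise.

```bash
python3 -m jog '[[[0,0,0],0,0.3],[[0,0,0],0,0.2],[[0,0,0],0,0],[[0,0,0],0,-0.3],[[0,0,0],0,-0.3],[[0,-1,0],0,-0.3],[[0,-2.5,0],0,-0.3],[[0,-5,0],0,-0.3],[[0,-8,0],0,-0.3],[[0,-12,0],0,-0.3]]' && python3 -m jog '[[[0,-3,0],0,-0.3],[[0,-6,2],0,-0.3],[[0,-9,5],0,-0.3],[[0,-12,9],0,-0.3],[[0,-12,13],0,-0.3],[[0,-12,17],0,-0.3],[[0,-12,20],0,-0.3],[[0,-12,20],0,-0.3]]'; python3 -c "
from h import *
from bench import grab_frame
st()
f=grab_frame('scene')['image'];t=grab_frame('top')['image']
cv2.imwrite('pics/f_s.png',f);cv2.imwrite('pics/f_t.png',t)
cv2.imwrite('pics/f_sr.png',cv2.resize(f[115:195,370:460],None,fx=7,fy=7,interpolation=2))
cv2.imwrite('pics/f_tr.png',cv2.resize(t[140:270,400:500],None,fx=4,fy=4,interpolation=2))"
```

```text
clock: 42.82
tcp_pos: [0.4079, -0.3664, 0.3353]
orientation: [-0.199, -2.123, 2.123]
contact_force: [0.2, -0.8, -0.4]
grip_width: 0.0556
clock: 43.82
tcp_pos: [0.3691, -0.5653, 0.4543]
orientation: [-0.203, -2.12, 2.122]
contact_force: [-0.3, 0.2, -0.4]
grip_width: 0.0557
t 43.83 tip [ 0.3691 -0.5655  0.2809] y [-0.    -0.001 -1.   ] zyaw -1.762 F [-0.3  0.2 -0.4] w 0.0557 j [ 1.11  0.46 -0.3   1.48  0.14  1.22 -0.97]
```

View pics/f_sr.png

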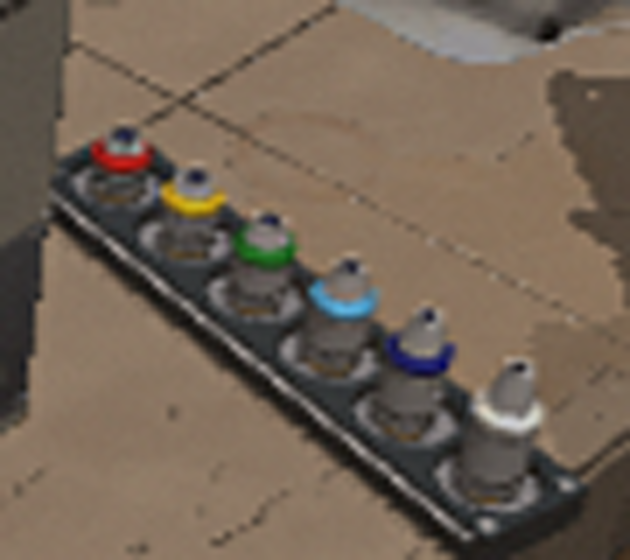

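View pics/f_tr.png

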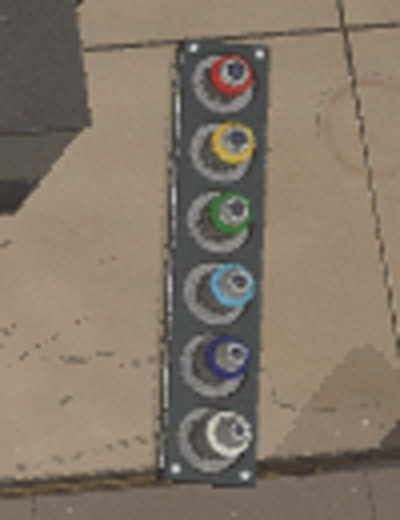

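View pics/f_s.png

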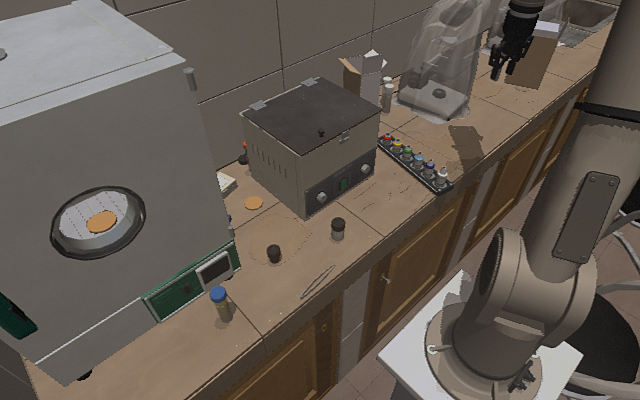

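All six stand upright in order: red, yellow, green, lightblue, darkblue, white. The bystanders are at their original pixels: eyepiece (273,253), case (338,228) and tube (219,303). The gripper is clear, so I'll hand in.

```bash
python3 -c "
from bench import hand_in,get_obs
print(get_obs()['clock']);print(hand_in())"
```

```text
43.925
the job is handed in; nothing more can be done
None
```

The four loose objectives are seated in the middle pockets, and the job is handed in at 43.9 s on the clock (limit 141 s). From the far end the row now reads red, yellow, green, light blue, dark blue, white.

- **Objectives:** In the last pictures from both cameras, all six stand upright with the lens up. Each of the four touched down at the height expected for the pocket floor, with 6–10 N on the wrist.
- **Left in place:** Red and white were not touched. The eyepiece, case and tube are at the same pixels as at the start.
- **One odd reading:** The gripper read about 25 mm on every 28 mm barrel. The pictures showed each one held straight and not slipping, so I put it down to the reading or soft pads and went on.
- **Failures:** None of my checks failed. The hand-in gives no verdict, so I can't confirm how it was judged.

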